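# Tighten a kitchen cheese press with a folding crank

### The job

The cheese press is loaded and its crank grip is folded flat for storage. Swing the grip up against its stop so that it stands upright, then wind the crank clockwise, going by its feel, until the screw's foot bears firmly on the pressing board in the mould, without over-tightening and crushing the cheese. Leave it tightened and fold the grip flat again so that the press fits in the fridge; do not knock the other things on the worktop about.

Things in the scene. Friction and masses are not known exactly. Their poses are not given: they have to be found in the camera images.
- press: Stainless screw press, fixed to the worktop: square base 190 mm, two posts 80 mm either side (local y) of the screw, crossbar on top at 111-121 mm (cap nuts to 133 mm), open mould 112 x 124 x 62 mm below it with the cheese and a loose wooden pressing board inside. The board lies 3 to 17 mm below the screw's foot, different each time. Origin on the screw axis, at worktop level.
- hub (a point): Point on the screw axis at the top of the flat crank arm (arm 16 mm wide, 7 mm thick), about 162 mm above the worktop at the start. The arm runs from here to the pin; local x points along the arm to the pin, z up. It sinks 12 mm for each clockwise turn of the crank.
- pin (a point): Hinge pin of the grip at the outer end of the crank arm, 65 mm from the screw axis and 11 mm above the arm's top. Local x points outward along the arm, z up; the grip swings about local y.
- grip_mid (a point): Middle of the crank grip, on its axis, 35 mm from the pin. The grip is a pale wooden sleeve 18 mm thick and 50 mm long, from 10 to 60 mm from the pin, that spins freely on its spindle. Local -x points from the pin along the grip to its free end. Folded, it lies over the arm with its free end at the hub.
- fold (a joint): Fold angle of the grip, rad: 0 = lying flat inward along the crank arm, 1.57 = upright on the arm's end (a stop). It stays where it is left; swinging it takes about 2 N at the grip.
- crank (a joint): Turn of the crank, rad, growing clockwise seen from above (tightening, 12 mm down per turn). Starts between -0.8 and 0.8.
- foot: Screw's foot, a disc 40 mm across on stiff springs, turning and sinking with the crank; origin under its centre. Free, the crank drags 1 to 2 N at the grip. Once the foot meets the board the drag climbs 9 N per rad while turning (half that when halted between steps). Firm: 6 to 13 N while turning, 3 to 9 N over free when halted, about 1 rad past touch; crushed near 2 rad. It holds when let go.
- mug: Bystander, to be left where it is: white mug, 80 mm wide, 92 mm tall; origin at the centre of its underside.
- spice_jar: Bystander, to be left where it is: small glass spice jar, 44 mm wide, 95 mm tall; origin at the centre of its underside.
- salt_mill: Bystander, to be left where it is: dark wooden salt mill, 50 mm wide, 121 mm tall; origin at the centre of its underside.
- bowl: Bystander, to be left where it is: glazed bowl, 124 mm wide, 50 mm tall; origin at the centre of its underside.
- egg_timer: Bystander, to be left where it is: white domed egg timer, 64 mm wide, 58 mm tall; origin at the centre of its underside.
- tea_tin: Bystander, to be left where it is: square metal tea tin, 88 mm wide, 125 mm tall; origin at the centre of its underside.
- spoon: Bystander, to be left where it is: wooden spoon lying on the chopping board, 16 mm above the worktop.

How it is judged:
On the way, in this order (a step that is already met when the one before it is completed fails the run):
1. the grip is swung up until it stands upright on the crank arm, before the crank is turned (value of joint fold above 1.35 rad and distance of pin from where it was at the start of the episode below 0.02 m), for 0.2 s.
2. the crank is wound until the screw's foot bears firmly on the pressing board (contact force between foot and anything else between 25 and 80 N and value of joint fold above 1.2 rad), for 0.3 s.
At the end, for the whole second after the job is handed in: The screw's foot presses on the board with 25 to 80 N, the crank is at rest, and the grip is folded down to within 0.2 rad of flat (contact force between foot and anything else between 25 and 80 N and value of joint fold below 0.2 rad and velocity of joint crank between -0.05 and 0.05 rad/s); the robot touches nothing.
It fails at once if the press is over-tightened (more than 110 N under the foot) and crushes the cheese (contact force between foot and anything else above 110 N).
It fails at once if one of the other things on the worktop is shifted by more than 30 mm (distance of any of mug, spice_jar, salt_mill, bowl, egg_timer, tea_tin, spoon from where it was at the start of the episode above 0.03 m).
It also fails if it takes over 72 s, if anything falls off the work surface, if the arm or the gripper's body presses on something with over 40 N, if the wrist force passes 120 N, or if a joint passes its speed limit or range.

### The arm

A 6-joint arm with a two-finger parallel gripper is mounted at the origin on the work surface. World frame = base frame: x ahead of the robot, y to its left, z up, the work surface at z = 0. Lengths are in m, angles in rad, forces in N, time in s.
With the tool pointing down it reaches from about 0.4 to 0.925 m from the base axis. Payload 12.5 kg.
Tool frame: the origin (TCP) lies on the centre line of the jaws, within the pads' length; the fingertips stand 14 mm ahead of it and the grasp point (between the pads) lies 5 mm behind it (bot.tip_reach is the distance from the TCP to the fingertips, in m); x points along the fingers, z is the direction in which the jaws open and shut, and the axes are right-handed (so a half turn about x gives the same grasp; the last joint's range is limited). The gripper opens to 95 mm and grips with 3 to 60 N. Pads are 20 mm wide; open, the fingers measure 119 mm over their backs; the gripper's body (75 mm by 180 mm) begins 59 mm behind the grasp point.
Start: joints at [-1.422, 0.491, 1.559, -0, 1.092, -0.106], TCP at [0.158, -0.605, 0.229] pointing down, gripper open.
Joint ranges: [-3.1, 3.1], [-0.84, 2.19], [0.05, 2.79], [-1.13, 4.28], [0.06, 2.93], [-2.69, 2.69]. Speed limits (rad/s): [2.22, 2.22, 2.79, 3.14, 3.14, 3.14].

### API

Orientations are given as a rotation vector (axis times angle).
In Python, from plant import bot, optics, spotter gives the robot as it stands.
- The arm moves only by the tool send_rows, never from a script. Its argument "targets" is a list of rows, each a list of 6 numbers: the shift along the tool's x, y, z in cm, then the turn, a rotation vector about the tool's x, y, z in degrees. A call has exactly 5 rows; each row is the pose to reach, as a shift and turn from the pose commanded when the call began, along the tool's axes at that moment; what a row does not reach only later rows make up. A row lasts 1/12 s, in which the tool goes at most 41.7 mm and 7.16 degrees, less where a joint would pass 70% of its speed; a pose out of reach is approached as far as the arm can. A call with a gripper value outside its range is refused whole. "jaw" is the opening, from 0 (shut) to 1 (fully open), set as the call begins (left out, the last holds). The fingers move at their own pace and stop on an object; "newtons" is the grip in N (left out, the last holds). Time passes only in rows, so rows that repeat a pose let the fingers close, or fill a call up. It gives the time, the measured TCP pose, the force and the opening at its end, in the units of the state.
- bot.state(): the state, without advancing time (a new reading comes with each control period).
- optics.grab_frame(name): name is "scene" or "top" or "wrist"; returns (picture, depth): 400x640x3 uint8, red, green, blue; 400x640 float32, m along the optical axis (not along the pixel's ray), 0 where there is no reading.
- optics.camera_params(name): a dict with "K" (3x3 intrinsics, pixels), "extrinsics" (4x4, takes a point from world to camera coordinates). Camera axes: x right, y up, looking along -z (the intrinsics and any distortion apply to the point x, -y, -z); pixel columns grow to the right and rows downward; lengths in m; the calibration is good to about 2 mm. A picture is of the moment at which its call begins: read the wrist's pose just before it. camera_params takes no time and is no camera call; for the wrist camera it gives the pose at the moment of the call.
- bot.job_done(): hands the job in, once; it reports no verdict.
Trained networks look in the newest picture that a camera, given by its name, has taken for a name from the list of things; names that differ only in an ending like _2 or _b are one class to them, and where a whole thing is asked for, a point or a joint stands for the part that bears it (a point fixed in the world has none). Each returns a list of dicts, best first, with "p" (0 to 1); they miss things now and then, are a little off and sometimes report something else, mostly with a low value. They report only what shows in the picture. A call takes as long as a camera call.
- spotter.find_in(label, camera): "extent" ([left, top, right, bottom] in pixels, round what is visible of it).
- spotter.masks_of(label, camera): "mask" (400x640 bool, what is visible of it) and "extent" ([left, top, right, bottom] in pixels, round what is visible of it).
The state is a dict: "time": time; "qpos": joint angles; "qd": joint speeds; "joint_torque": joint torques, N m; "ee_pos": TCP position; "tcp_rot": TCP orientation; "force": force on the tool from outside, world axes, zero at the start; "moment": the same for the moment, N m; "grip_width": finger opening in m.
Only numpy, scipy, OpenCV 4.12 (cv2) and the standard library are available. Lean on these libraries where they do the work, as an engineer would, in place of code of your own. Each camera call takes 0.05 s, during which the arm holds its last target. There are 200 camera calls.

## Working session

There is one attempt and no reset: what is moved stays moved. The work goes in short steps, Python scripts to look and compute and a tool call to move; the robot and the scene stay as the last step left them, time stands still between calls to the robot, and variables do not carry over. Pictures are saved under pics/ and viewed, about 8 in all and at most 12, crops included, and the job is handed in when it is done.

Besides the shell and the picture viewer there is one more tool, called by a JSON object that holds its "name" and its "arguments". send_rows: Moves the arm, as the interface text tells. Its arguments: {"type":"object","properties":{"targets":{"type":"array"},"jaw":{"type":"number"},"newtons":{"type":"number"}},"required":["targets"]}

```bash
ls; mkdir -p pics; python3 - <<'E'
from plant import bot, optics, spotter
import cv2, numpy as np
print(bot.state())
for c in ["scene","top"]:
    p,d=optics.grab_frame(c); cv2.imwrite(f"pics/{c}0.png",p[:,:,::-1]); np.savez(f"{c}0.npz",p=p,d=d)
    cp=optics.camera_params(c); print(c,cp)
    for l in ["press","grip_mid","hub","pin"]:
        for r in spotter.find_in(l,c)[:2]: print(l,r)
E
```

```text
pics
{'time': 0.0, 'qpos': array([-1.42157997e+00,  4.91545112e-01,  1.55946957e+00,  3.25392060e-05,
        1.09169834e+00, -1.05579268e-01]), 'qd': array([ 0.00093747,  0.00094198, -0.0007573 , -0.0003108 ,  0.00033854,
       -0.00131629]), 'joint_torque': array([-1.27389278e-03, -6.12649012e+01, -2.58183253e+01,  6.92481827e-02,
        4.82446072e-02, -1.12780137e-04]), 'ee_pos': array([ 0.15753605, -0.60457474,  0.22806379]), 'tcp_rot': array([ 1.02026932,  1.31982308, -1.01894284]), 'force': array([-0.0579555 ,  0.2895826 ,  0.12024139]), 'moment': array([ 0.03111782, -0.02586423, -0.00743182]), 'grip_width': 0.09528858113554657}
scene {'K': array([[482.07798076,   0.        , 322.98826715],
       [  0.        , 482.07798076, 200.41374405],
       [  0.        ,   0.        ,   1.        ]]), 'extrinsics': array([[-0.41735587,  0.90873745,  0.00321267,  0.22185733],
       [-0.50183165, -0.23342071,  0.8328744 ,  0.19195814],
       [ 0.75761406,  0.3459928 ,  0.55345272, -2.05210853],
       [ 0.        ,  0.        ,  0.        ,  1.        ]])}
press {'extent': [276.3, 17
[... 276 characters left out ...]
.        , 464.16908002, 191.03173058],
       [  0.        ,   0.        ,   1.        ]]), 'extrinsics': array([[ 0.01271415, -0.99983739,  0.0127883 , -0.01688697],
       [ 0.98360582,  0.01480647,  0.17972303, -0.57606371],
       [-0.17988315,  0.01029362,  0.98363413, -1.40985831],
       [ 0.        ,  0.        ,  0.        ,  1.        ]])}
press {'extent': [295.4, 173.4, 365.6, 235.3], 'p': 0.87}
grip_mid {'extent': [324.9, 171.6, 340.1, 204.7], 'p': 0.62}
grip_mid {'extent': [332.4, 176.1, 340.0, 192.1], 'p': 0.55}
hub {'extent': [328.0, 169.3, 340.3, 202.7], 'p': 0.66}
pin {'extent': [325.1, 172.1, 341.2, 204.5], 'p': 0.79}
pin {'extent': [330.3, 173.6, 336.4, 193.1], 'p': 0.15}
```

```bash
python3 - <<'E'
import cv2, numpy as np
t=cv2.imread("pics/top0.png"); s=cv2.imread("pics/scene0.png")
a=cv2.resize(t[90:290,200:460],(780,600),interpolation=cv2.INTER_CUBIC)
b=cv2.resize(s[130:280,220:420],(800,600),interpolation=cv2.INTER_CUBIC)
cv2.imwrite("pics/topc.png",a); cv2.imwrite("pics/scenec.png",b)
E
```

```text
(no output)
```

View pics/topc.png

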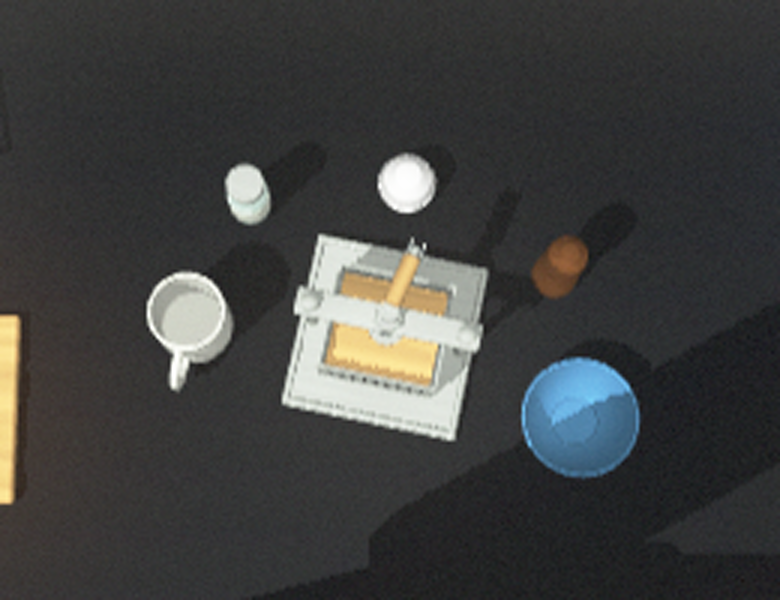

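View pics/scenec.png

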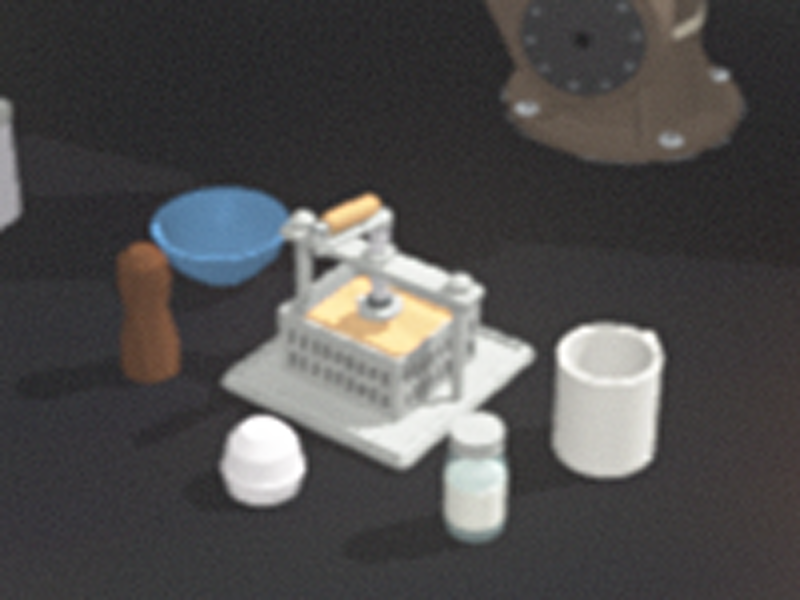

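The top view shows the press centre near crop (390,320) with the grip lying toward (415,245), pointing away from the robot (+x). The mug, jar, timer, mill and bowl stand around it. The scene view agrees.

```bash
cat > h.py <<'E'
from plant import bot, optics, spotter
import cv2, numpy as np
from scipy.spatial.transform import Rotation as R
def ray_plane(cp,u,v,z):
    K,E=cp["K"],cp["extrinsics"]; u=np.asarray(u,float);v=np.asarray(v,float)
    d=np.stack([(u-K[0,2])/K[0,0],-(v-K[1,2])/K[1,1],-np.ones_like(u)],-1)@E[:3,:3]
    o=-E[:3,:3].T@E[:3,3]
    z=np.asarray(z,float)
    return o+d*((z-o[2])/d[...,2])[...,None]
def pts(cp,d):
    K,E=cp["K"],cp["extrinsics"]; v,u=np.mgrid[:d.shape[0],:d.shape[1]]
    c=np.stack([(u-K[0,2])/K[0,0]*d,-(v-K[1,2])/K[1,1]*d,-d],-1)
    return (c-E[:3,3])@E[:3,:3]
def proj(cp,p):
    K,E=cp["K"],cp["extrinsics"]; c=np.atleast_2d(p)@E[:3,:3].T+E[:3,3]
    return np.stack([K[0,2]+K[0,0]*c[:,0]/-c[:,2],K[1,2]+K[1,1]*c[:,1]/c[:,2]],1)
def delta(p,rot=None):
    "shift (cm) and turn (deg) from the current pose to world point p / rotation"
    s=bot.state(); T=R.from_rotvec(s["tcp_rot"])
    sh=T.inv().apply(np.asarray(p)-s["ee_pos"])*100
    tu=np.zeros(3) if rot is None else (T.inv()*rot).as_rotvec(degrees=True)
    return np.round(sh,2),np.round(tu,1)
E
python3 - <<'E'
from h import *
cp=optics.camera_params("top"); f=np.load("top0.npz"); P=pts(cp,f["d"])
print("hub,pin", ray_plane(cp,[330,338.5],[193,172],[.165,.173]))
for l in ["press","mug","spice_jar","salt_mill","bowl","egg_timer","tea_tin","spoon"]:
    r=spotter.masks_of(l,"top")
    if r:
        q=P[r[0]["mask"]&(f["d"]>0)]; print(l,round(r[0]["p"],2),np.median(q,0).round(3),np.percentile(q,2,axis=0).round(3),np.percentile(q,98,axis=0).round(3))
m=spotter.masks_of("grip_mid","top")
for x in m[:2]:
    q=P[x["mask"]]; print(x["p"],x["extent"],x["mask"].sum(),q.mean(0),q[:,2].max())
s=bot.state(); print(R.from_rotvec(s["tcp_rot"]).as_matrix().round(3))
c=optics.camera_params("wrist"); E=c["extrinsics"]; print(c["K"][0,0],"cam pos",-E[:3,:3].T@E[:3,3],"look",-E[2,:3])
E
```

```text
hub,pin [[ 0.55011194 -0.02666657  0.165     ]
 [ 0.61109663 -0.05056378  0.173     ]]
press 0.62 [ 0.539 -0.025  0.016] [ 0.452 -0.121  0.006] [0.642 0.072 0.179]
mug 0.84 [0.56  0.187 0.022] [ 0.497  0.143 -0.001] [0.594 0.217 0.094]
spice_jar 0.68 [0.683 0.121 0.091] [0.671 0.105 0.026] [0.705 0.138 0.1  ]
salt_mill 0.65 [ 0.61  -0.202  0.104] [ 0.595 -0.225  0.001] [ 0.636 -0.184  0.123]
bowl 0.8 [ 0.463 -0.232  0.02 ] [ 0.405 -0.281  0.002] [ 0.515 -0.174  0.052]
egg_timer 0.68 [ 0.707 -0.045  0.047] [ 0.687 -0.071  0.019] [ 0.734 -0.019  0.061]
tea_tin 0.65 [ 0.493 -0.479  0.123] [ 0.454 -0.534  0.012] [ 0.539 -0.448  0.131]
spoon 0.69 [0.435 0.542 0.028] [0.397 0.42  0.014] [0.506 0.582 0.039]
[[ 0.     0.968  0.252]
 [-0.     0.252 -0.968]
 [-1.    -0.     0.   ]]
322.09736343065947 cam pos [ 0.23226414 -0.58507983  0.38528055] look [-0.2658732  -0.06998794 -0.96146405]
```

```bash
cat >> h.py <<'E'
def down(h):
    "tool down, jaws opening along heading h (deg)"
    h=np.radians(h); x=np.array([0,0,-1.]); z=np.array([np.cos(h),np.sin(h),0]); return R.from_matrix(np.stack([x,np.cross(z,x),z],1))
E
python3 -c "
from h import *
print(delta([.57,-.04,.31],down(68.6)))"
```

```text
(array([ -8.14,  54.15, -44.26]), array([-144.,    0.,    0.]))
```

{"name": "send_rows", "arguments": {"targets": [[-0.4, 2.7, -2.2, 0, 0, 0], [-0.8, 5.4, -4.4, 0, 0, 0], [-1.2, 8.1, -6.6, 0, 0, 0], [-1.6, 10.8, -8.8, 0, 0, 0], [-2, 13.5, -11, 0, 0, 0]]}}

```text
time: 1.37
ee_pos: [0.2611, -0.463, 0.2489]
tcp_rot: [1.02, 1.319, -1.02]
force: [0.4, 0.5, 0.1]
grip_width: 0.0949
```

{"name": "send_rows", "arguments": {"targets": [[-0.4, 2.7, -2.2, 0, 0, 0], [-0.8, 5.4, -4.4, 0, 0, 0], [-1.2, 8.1, -6.6, 0, 0, 0], [-1.6, 10.8, -8.8, 0, 0, 0], [-2, 13.5, -11, 0, 0, 0]]}}

```text
time: 1.78
ee_pos: [0.3641, -0.3224, 0.269]
tcp_rot: [1.019, 1.318, -1.02]
force: [0.9, -0.7, -0.8]
grip_width: 0.0955
```

{"name": "send_rows", "arguments": {"targets": [[-0.4, 2.7, -2.2, 0, 0, 0], [-0.8, 5.4, -4.4, 0, 0, 0], [-1.2, 8.1, -6.6, 0, 0, 0], [-1.6, 10.8, -8.8, 0, 0, 0], [-2, 13.5, -11, 0, 0, 0]]}}

```text
time: 2.2
ee_pos: [0.4671, -0.1818, 0.2891]
tcp_rot: [1.019, 1.318, -1.019]
force: [0.5, -0.7, -0.7]
grip_width: 0.0949
```

{"name": "send_rows", "arguments": {"targets": [[-0.4, 2.7, -2.2, 0, 0, 0], [-0.8, 5.4, -4.4, 0, 0, 0], [-1.2, 8.1, -6.6, 0, 0, 0], [-1.6, 10.8, -8.8, 0, 0, 0], [-2, 13.5, -11, 0, 0, 0]]}}

```text
time: 2.62
ee_pos: [0.57, -0.0412, 0.309]
tcp_rot: [1.019, 1.319, -1.019]
force: [0.7, -1.8, 0.1]
grip_width: 0.0954
```

{"name": "send_rows", "arguments": {"targets": [[0, 0, 0, -7, 0, 0], [0, 0, 0, -14, 0, 0], [0, 0, 0, -21, 0, 0], [0, 0, 0, -28, 0, 0], [0, 0, 0, -35, 0, 0]]}}

```text
time: 3.03
ee_pos: [0.5692, -0.0428, 0.3086]
tcp_rot: [0.547, 1.501, -0.547]
force: [-0.9, 0.1, 0.1]
grip_width: 0.0952
```

{"name": "send_rows", "arguments": {"targets": [[0, 0, 0, -7, 0, 0], [0, 0, 0, -14, 0, 0], [0, 0, 0, -21, 0, 0], [0, 0, 0, -28, 0, 0], [0, 0, 0, -35, 0, 0]]}}

```text
time: 3.45
ee_pos: [0.5692, -0.0429, 0.3087]
tcp_rot: [0.069, 1.57, -0.069]
force: [0.6, -0.2, 0.2]
grip_width: 0.0952
```

{"name": "send_rows", "arguments": {"targets": [[0, 0, 0, -7, 0, 0], [0, 0, 0, -14, 0, 0], [0, 0, 0, -21, 0, 0], [0, 0, 0, -28, 0, 0], [0, 0, 0, -35, 0, 0]]}}

```text
time: 3.87
ee_pos: [0.5692, -0.0429, 0.3087]
tcp_rot: [-0.41, 1.532, 0.41]
force: [0.2, -0.0, -0.4]
grip_width: 0.0951
```

{"name": "send_rows", "arguments": {"targets": [[0, 0, 0, -7, 0, 0], [0, 0, 0, -14, 0, 0], [0, 0, 0, -21, 0, 0], [0, 0, 0, -28, 0, 0], [0, 0, 0, -35, 0, 0]]}}

```text
time: 4.28
ee_pos: [0.5692, -0.0429, 0.3087]
tcp_rot: [-0.881, 1.385, 0.881]
force: [-0.1, 0.1, -0.0]
grip_width: 0.0951
```

```bash
python3 - <<'E'
from h import *
cp=optics.camera_params("wrist"); p,d=optics.grab_frame("wrist"); np.savez("w0.npz",p=p,d=d,K=cp["K"],E=cp["extrinsics"])
o=p[:,:,::-1].copy()
q=proj(cp,[[.5501,-.0267,.162],[.611,-.0506,.173]]); print(q)
for a in q: cv2.circle(o,tuple(int(x) for x in a),3,(0,0,255),1)
cv2.imwrite("pics/w0.png",o)
for l in ["grip_mid","hub","pin"]:
    for r in spotter.masks_of(l,"wrist")[:2]: print(l,r["p"],r["extent"],r["mask"].sum())
E
```

```text
[[325.08656591 167.29955802]
 [329.18842905 235.710154  ]]
grip_mid 0.73 [224.0, 224.1, 249.4, 260.9] 542
grip_mid 0.63 [320.0, 169.4, 336.8, 235.4] 1111
hub 0.74 [317.6, 169.8, 336.2, 237.7] 1135
hub 0.7 [309.3, 139.2, 338.7, 239.8] 1640
pin 0.83 [310.8, 135.9, 341.2, 241.7] 1661
pin 0.33 [103.5, 106.8, 202.0, 202.3] 7211
```

View pics/w0.png

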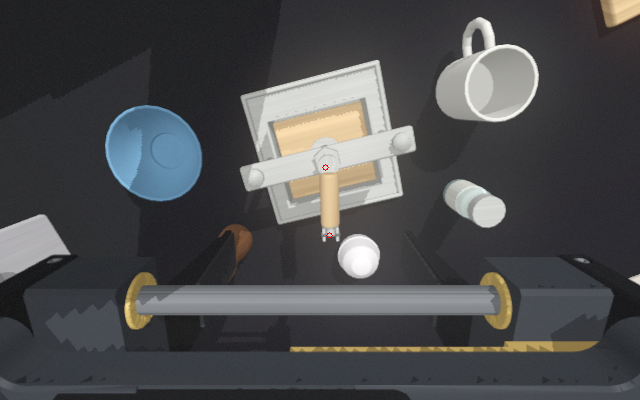

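The wrist view shows the grip from about (329,172) to (330,228) and the hinge near (330,235). The red hub and pin estimates fit it to within 2 px.

```bash
python3 - <<'E'
from h import *
f=np.load("w0.npz"); cp={"K":f["K"],"extrinsics":f["E"]}; p=f["p"].astype(int); d=f["d"]; P=pts(cp,d)
hs=cv2.cvtColor(f["p"],cv2.COLOR_RGB2HSV)
m=(hs[...,1]>60)&(hs[...,0]>8)&(hs[...,0]<28)
box=np.zeros_like(m); box[168:240,312:346]=1
m&=box&(P[...,2]>.15)
v,u=np.nonzero(m); print(m.sum(),u.min(),u.max(),v.min(),v.max())
# edges of each row -> centre line on z=.173
c=[]
for r in range(v.min()+3,v.max()-2,3):
    k=u[v==r]; c.append(((k.min()+k.max())/2,r,k.max()-k.min()+1))
c=np.array(c); print(c[::3])
q=ray_plane(cp,c[:,0],c[:,1],.173); 
a=np.polyfit(q[:,0],q[:,1],1); print("slope deg",np.degrees(np.arctan(a[0])))
e=ray_plane(cp,[c[0,0],c[-1,0]],[v.min()-.5,v.max()+.5],.173); print("ends(top-ish plane)",e,np.linalg.norm(e[0]-e[1]))
Q=P[m]; print("mask mean",Q.mean(0),"zmax",np.percentile(Q[:,2],95), "min/max along", Q.min(0),Q.max(0))
# metal at pin end
b=(P[...,2]>.15)&(~m); b[:140]=0;b[250:]=0;b[:,:300]=0;b[:,350:]=0
print("metal",b.sum()); 
Q=P[b]; dr=np.array([np.cos(np.arctan(a[0])),np.sin(np.arctan(a[0]))]); s=(Q[:,:2]-e[0,:2])@dr
print(np.percentile(s,[1,50,99]), [Q[s>.05].mean(0), Q[s<0].mean(0), Q[s<0].min(0), Q[s<0].max(0)])
E
```

```text
998 319 338 173 227
[[328.  176.   19. ]
 [328.5 185.   20. ]
 [329.  194.   19. ]
 [329.5 203.   18. ]
 [329.5 212.   18. ]
 [329.5 221.   18. ]]
slope deg -22.77707273645911
ends(top-ish plane) [[ 0.55378863 -0.02568597  0.173     ]
 [ 0.60339132 -0.04679601  0.173     ]] 0.053907888978934865
mask mean [ 0.57510287 -0.03473672  0.18207448] zmax 0.1824201349692866 min/max along [ 0.49948656 -0.05238153  0.16914044] [ 0.60603259 -0.00995322  0.46525834]
metal 576
[-0.05615838 -0.00131773  0.0660827 ] [array([ 0.60756779, -0.0483057 ,  0.17538274]), array([ 0.54422928, -0.02228507,  0.1802146 ]), array([ 0.49948656, -0.03351011,  0.15315836]), array([ 0.55683809, -0.00995322,  0.46525834])]
```

```bash
python3 -c "
from h import *
print(delta([.5712,-.0334,.171],down(67.5)))"
```

```text
(array([13.76,  0.23,  0.94]), array([-3.2, -0. ,  0. ]))
```

{"name": "send_rows", "arguments": {"targets": [[2, 0.1, 0.4, -1.5, 0, 0], [4.5, 0.2, 0.9, -3.2, 0, 0], [7, 0.2, 0.9, -3.2, 0, 0], [9.5, 0.2, 0.9, -3.2, 0, 0], [11, 0.2, 0.9, -3.2, 0, 0]], "jaw": 0.5, "newtons": 10}}

```text
time: 4.9
ee_pos: [0.5705, -0.0337, 0.1963]
tcp_rot: [-0.915, 1.371, 0.918]
force: [0.5, 0.1, 0.2]
grip_width: 0.0672
```

```bash
python3 - <<'E'
from h import *
print(delta([.5712,-.0334,.171],down(67.5)),bot.state()["force"],bot.state()["grip_width"])
p,d=optics.grab_frame("wrist"); cv2.imwrite("pics/w1.png",p[:,:,::-1])
E
```

```text
(array([ 2.53, -0.06,  0.06]), array([ 0.1, -0. , -0.1])) [0.46678881 0.11448423 0.15708292] 0.06718637569500305
```

View pics/w1.png

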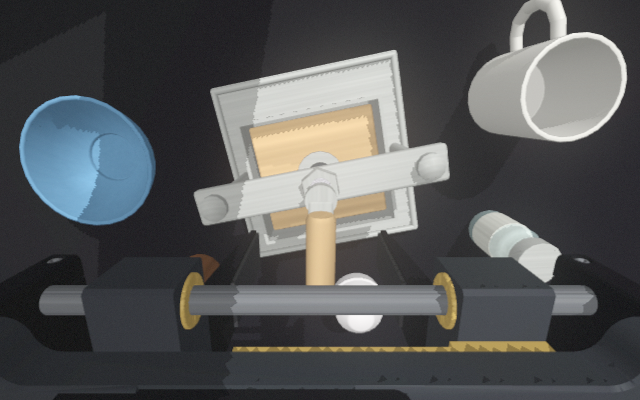

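The grip (centre about column 320) sits midway between the fingers (190 to 445). Next I descend and close.

{"name": "send_rows", "arguments": {"targets": [[0.7, 0, 0, 0, 0, 0], [1.4, 0, 0, 0, 0, 0], [2.0, 0, 0, 0, 0, 0], [2.4, 0, 0, 0, 0, 0], [2.4, 0, 0, 0, 0, 0]]}}

```text
time: 5.37
ee_pos: [0.5712, -0.0339, 0.1743]
tcp_rot: [-0.919, 1.368, 0.919]
force: [0.3, -0.4, 0.6]
grip_width: 0.0476
```

{"name": "send_rows", "arguments": {"targets": [[0, 0, 0, 0, 0, 0], [0, 0, 0, 0, 0, 0], [0, 0, 0, 0, 0, 0], [0, 0, 0, 0, 0, 0], [0, 0, 0, 0, 0, 0]], "jaw": 0, "newtons": 10}}

```text
time: 5.78
ee_pos: [0.5714, -0.0339, 0.1749]
tcp_rot: [-0.919, 1.368, 0.919]
force: [0.2, 1.9, -0.5]
grip_width: 0.0196
```

```bash
python3 - <<'E'
from h import *
s=bot.state(); print(s["ee_pos"],s["force"],s["moment"],s["grip_width"])
T=R.from_rotvec(s["tcp_rot"]); h=np.radians(-22.5)
for r in (.042,):
  for a in range(15,106,15):
    t=np.radians(a); w=np.array([r*(1-np.cos(t))*np.cos(h),r*(1-np.cos(t))*np.sin(h),r*np.sin(t)]); print(a,(T.inv().apply(w)*100).round(2))
E
```

```text
[ 0.57137004 -0.03391735  0.17485876] [ 0.18357673  1.91377023 -0.49487253] [ 0.54306149 -0.29651897 -0.05681929] 0.01960782480120308
15 [-1.09 -0.14 -0.  ]
30 [-2.1  -0.56 -0.  ]
45 [-2.97 -1.23 -0.01]
60 [-3.64 -2.1  -0.01]
75 [-4.06 -3.11 -0.02]
90 [-4.2  -4.2  -0.02]
105 [-4.05 -5.29 -0.03]
```

{"name": "send_rows", "arguments": {"targets": [[-0.4, 0, 0, 0, 0, 0], [-0.75, -0.07, 0, 0, 0, 0], [-1.1, -0.14, 0, 0, 0, 0], [-1.6, -0.35, 0, 0, 0, 0], [-2.1, -0.56, 0, 0, 0, 0]]}}

```text
time: 6.2
ee_pos: [0.5763, -0.0358, 0.196]
tcp_rot: [-0.919, 1.368, 0.92]
force: [0.8, 4.4, -3.8]
grip_width: 0.0173
```

{"name": "send_rows", "arguments": {"targets": [[-0.44, -0.33, 0, 0, 0, 0], [-0.87, -0.67, 0, 0, 0, 0], [-1.2, -1.1, 0, 0, 0, 0], [-1.54, -1.54, 0, 0, 0, 0], [-1.54, -1.54, 0, 0, 0, 0]]}}

```text
time: 6.62
ee_pos: [0.5914, -0.0422, 0.2121]
tcp_rot: [-0.92, 1.367, 0.918]
force: [-1.4, 2.4, 3.5]
grip_width: 0.0171
```

```bash
python3 - <<'E'
from h import *
s=bot.state(); print(s["ee_pos"],s["force"],s["moment"],s["grip_width"])
p,d=optics.grab_frame("scene"); cv2.imwrite("pics/s1.png",cv2.resize(p[130:250,240:400,::-1],(800,600),interpolation=cv2.INTER_CUBIC))
E
```

```text
[ 0.59136345 -0.04221093  0.21207288] [-1.41312897  2.38562534  3.47699875] [ 0.66016157  0.0607852  -0.0592596 ] 0.01709618441413709
```

View pics/s1.png

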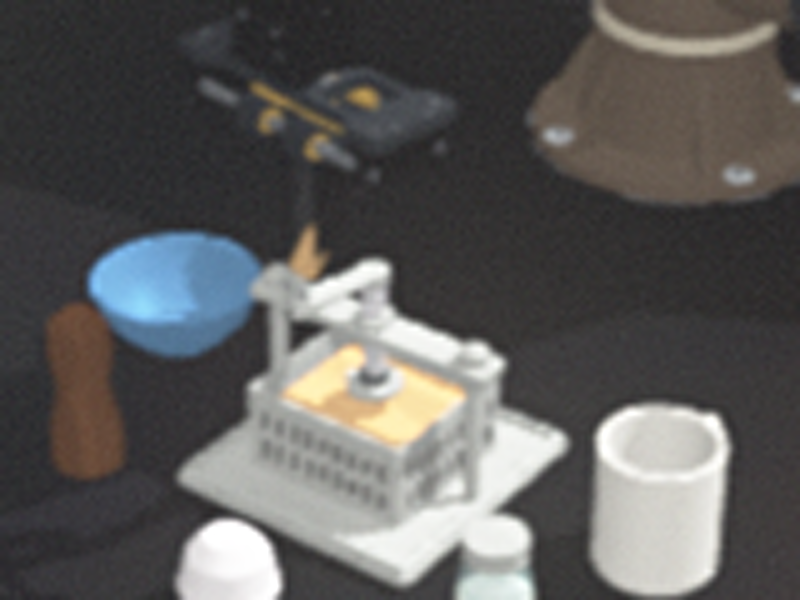

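The grip is following: it is pinched and tilted about 60°, with the crank unmoved. I continue past upright onto the stop.

{"name": "send_rows", "arguments": {"targets": [[-0.21, -0.5, 0, 0, 0, 0], [-0.42, -1.0, 0, 0, 0, 0], [-0.5, -1.55, 0, 0, 0, 0], [-0.56, -2.1, 0, 0, 0, 0], [-0.56, -2.1, 0, 0, 0, 0]]}}

```text
time: 7.08
ee_pos: [0.6107, -0.0503, 0.2175]
tcp_rot: [-0.92, 1.368, 0.918]
force: [-1.4, 1.8, 8.3]
grip_width: 0.0175
```

{"name": "send_rows", "arguments": {"targets": [[0, -0.1, 0, 0, 0, 0], [0, -0.2, 0, 0, 0, 0], [0, -0.2, 0, 0, 0, 0], [0, -0.2, 0, 0, 0, 0], [0, -0.2, 0, 0, 0, 0]]}}

```text
time: 7.5
ee_pos: [0.6119, -0.0508, 0.2176]
tcp_rot: [-0.92, 1.368, 0.918]
force: [-3.9, 1.7, 6.8]
grip_width: 0.0172
```

```bash
python3 - <<'E'
from h import *
s=bot.state(); print(s["ee_pos"],s["force"],s["moment"],s["grip_width"])
p,d=optics.grab_frame("scene"); a=cv2.resize(p[130:250,260:340,::-1],(400,600),interpolation=cv2.INTER_CUBIC)
p,d=optics.grab_frame("wrist"); b=cv2.resize(p[120:320,250:390,::-1],(400,600)); cv2.imwrite("pics/s2.png",np.hstack([a,b]))
E
```

```text
[ 0.61191775 -0.05081792  0.217555  ] [-3.92117299  1.72994224  6.7828733 ] [ 0.49041315  0.51618515 -0.02537052] 0.017168352860095826
```

View pics/s2.png

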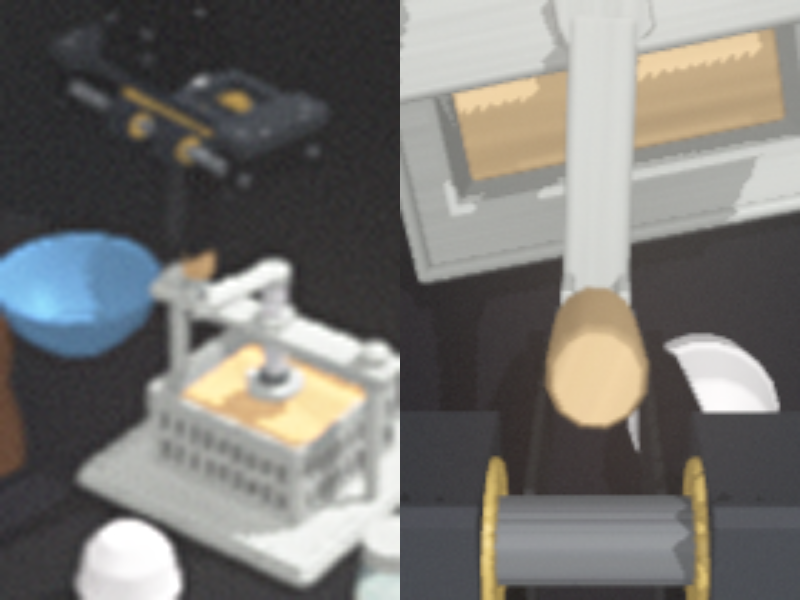

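The grip stands upright on the arm's end, with about 4 N of reaction at the stop. Next I work out the winding table.

```bash
cat > tab.py <<'E'
import numpy as np,sys
a,b,n=float(sys.argv[1]),float(sys.argv[2]),int(sys.argv[3]); Rr=float(sys.argv[4]) if len(sys.argv)>4 else 6.55
f=lambda t:np.array([1.2*t/2/np.pi,-Rr*np.cos(t),-Rr*np.sin(t)])
st=(b-a)/n
for k in range(n):
    t0=a+k*st; print(round(t0,2),[list(map(float,(f(t0+st*i/5)-f(t0)).round(2)))+[0,0,0] for i in range(1,6)])
E
cat > feel.py <<'E'
from h import *
s=bot.state(); C=np.array([.5501,-.0247]); v=s["ee_pos"][:2]-C; h=np.arctan2(v[1],v[0]); er=np.array([np.cos(h),np.sin(h)]); et=np.array([np.sin(h),-np.cos(h)])
print("t",round(s["time"],2),"theta",round((-22.6-np.degrees(h))%360*np.pi/180,3),"r",np.linalg.norm(v).round(4),"z",s["ee_pos"][2].round(4),"Ft,Fr,Fz",(s["force"][:2]@et).round(1),(s["force"][:2]@er).round(1),s["force"][2].round(1),"w",s["grip_width"].round(4))
E
python3 feel.py; python3 tab.py 0 6.3 12
```

```text
0.0 [[0.02, 0.04, -0.69, 0, 0, 0], [0.04, 0.14, -1.37, 0, 0, 0], [0.06, 0.32, -2.03, 0, 0, 0], [0.08, 0.57, -2.67, 0, 0, 0], [0.1, 0.88, -3.28, 0, 0, 0]]
0.53 [[0.02, 0.38, -0.58, 0, 0, 0], [0.04, 0.81, -1.11, 0, 0, 0], [0.06, 1.3, -1.59, 0, 0, 0], [0.08, 1.83, -2.03, 0, 0, 0], [0.1, 2.41, -2.4, 0, 0, 0]]
1.05 [[0.02, 0.61, -0.31, 0, 0, 0], [0.04, 1.26, -0.55, 0, 0, 0], [0.06, 1.92, -0.73, 0, 0, 0], [0.08, 2.6, -0.84, 0, 0, 0], [0.1, 3.29, -0.87, 0, 0, 0]]
1.58 [[0.02, 0.69, 0.04, 0, 0, 0], [0.04, 1.36, 0.15, 0, 0, 0], [0.06, 2.03, 0.33, 0, 0, 0], [0.08, 2.67, 0.58, 0, 0, 0], [0.1, 3.28, 0.9, 0, 0, 0]]
2.1 [[0.02, 0.57, 0.38, 0, 0, 0], [0.04, 1.11, 0.81, 0, 0, 0], [0.06, 1.59, 1.3, 0, 0, 0], [0.08, 2.02, 1.84, 0, 0, 0], [0.1, 2.39, 2.42, 0, 0, 0]]
2.62 [[0.02, 0.31, 0.61, 0, 0, 0], [0.04, 0.55, 1.26, 0, 0, 0], [0.06, 0.72, 1.92, 0, 0, 0], [0.08, 0.82, 2.6, 0, 0, 0], [0.1, 0.85, 3.29, 0, 0, 0]]
3.15 [[0.02, -0.04, 0.69, 0, 0, 0], [0.04, -0.16, 1.36, 0, 0, 0], [0.06, -0.34, 2.03, 0, 0, 0], [0.08, -0.59, 2.67, 0, 0, 0], [0.1, -0.91, 3.28, 0, 0, 0]]
3.68 [[0.02, -0.38, 0.57, 0, 0, 0], [0
[... 701 characters left out ...]
61, 0, 0, 0], [0.1, -0.83, -3.3, 0, 0, 0]]Traceback (most recent call last):
  File "feel.py", line 3, in <module>
    print("t",round(s["time"],2),"theta",round((-22.6-np.degrees(h))%360*np.pi/180,3),"r",np.linalg.norm(v).round(4),"z",s["ee_pos"][2].round(4),"Ft,Fr,Fz",(s["force"][:2]@et).round(1),(s["force"][:2]@er).round(1),s["force"][2].round(1),"w",s["grip_width"].round(4))
                                                                                                                                                                                                                                                 ^^^^^^^^^^^^^^^^^^^^^
AttributeError: 'float' object has no attribute 'round'
```

{"name": "send_rows", "arguments": {"targets": [[-0.05, 0.05, 0, 0, 0, 0], [-0.05, 0.1, 0, 0, 0, 0], [-0.05, 0.1, 0, 0, 0, 0], [-0.05, 0.1, 0, 0, 0, 0], [-0.05, 0.1, 0, 0, 0, 0]], "newtons": 25}}

```text
time: 8.02
ee_pos: [0.6115, -0.0506, 0.2176]
tcp_rot: [-0.92, 1.367, 0.918]
force: [-0.4, -1.4, 6.4]
grip_width: 0.0164
```

```bash
sed -i 's/s\["grip_width"\].round(4)/round(float(s["grip_width"]),4)/' feel.py; python3 feel.py
```

```text
t 8.02 theta 0.004 r 0.0666 z 0.2176 Ft,Fr,Fz 1.5 0.2 6.4 w 0.0164
```

{"name": "send_rows", "arguments": {"targets": [[0.02, 0.04, -0.69, 0, 0, 0], [0.04, 0.14, -1.37, 0, 0, 0], [0.06, 0.32, -2.03, 0, 0, 0], [0.08, 0.57, -2.67, 0, 0, 0], [0.1, 0.88, -3.28, 0, 0, 0]]}}

```text
time: 8.43
ee_pos: [0.591, -0.0777, 0.2166]
tcp_rot: [-0.921, 1.367, 0.918]
force: [3.4, 0.3, 4.0]
grip_width: 0.0171
```

```bash
python3 feel.py
```

```text
t 8.43 theta 0.519 r 0.067 z 0.2166 Ft,Fr,Fz -2.9 1.8 4.0 w 0.0171
```

{"name": "send_rows", "arguments": {"targets": [[0.02, 0.38, -0.58, 0, 0, 0], [0.04, 0.81, -1.11, 0, 0, 0], [0.06, 1.3, -1.59, 0, 0, 0], [0.08, 1.83, -2.03, 0, 0, 0], [0.1, 2.41, -2.4, 0, 0, 0]]}}

```text
time: 8.85
ee_pos: [0.559, -0.0911, 0.2154]
tcp_rot: [-0.92, 1.368, 0.918]
force: [1.8, -1.9, 5.0]
grip_width: 0.0164
```

```bash
python3 feel.py
```

```text
t 8.85 theta 1.043 r 0.067 z 0.2154 Ft,Fr,Fz -1.5 2.2 5.0 w 0.0164
```

{"name": "send_rows", "arguments": {"targets": [[0.02, 0.61, -0.31, 0, 0, 0], [0.04, 1.26, -0.55, 0, 0, 0], [0.06, 1.92, -0.73, 0, 0, 0], [0.08, 2.6, -0.84, 0, 0, 0], [0.1, 3.29, -0.87, 0, 0, 0]]}}

```text
time: 9.27
ee_pos: [0.5255, -0.0846, 0.2142]
tcp_rot: [-0.917, 1.365, 0.919]
force: [9.1, 13.1, 1.6]
grip_width: 0.0162
```

```bash
python3 feel.py
```

```text
t 9.27 theta 1.565 r 0.0647 z 0.2142 Ft,Fr,Fz -3.4 -15.6 1.6 w 0.0162
```

{"name": "send_rows", "arguments": {"targets": [[0, 0, 0, 0, 0, 0], [0, 0, 0, 0, 0, 0], [0, 0, 0, 0, 0, 0], [0, 0, 0, 0, 0, 0], [0, 0, 0, 0, 0, 0]]}}

```text
time: 9.68
ee_pos: [0.5255, -0.0842, 0.2141]
tcp_rot: [-0.917, 1.366, 0.92]
force: [5.3, 11.2, 4.7]
grip_width: 0.016
```

```bash
python3 feel.py; python3 - <<'E'
from h import *
s=bot.state(); print(s["moment"],s["force"])
p,d=optics.grab_frame("scene"); a=cv2.resize(p[130:250,250:346,::-1],(400,500),interpolation=cv2.INTER_CUBIC)
p,d=optics.grab_frame("wrist"); b=cv2.resize(p[100:350,220:420,::-1],(400,500)); cv2.imwrite("pics/s3.png",np.hstack([a,b]))
E
```

```text
t 9.68 theta 1.568 r 0.0644 z 0.2141 Ft,Fr,Fz -0.6 -12.4 4.7 w 0.016
[ 2.42818774 -0.96256294 -0.13353054] [ 5.29206243 11.20336018  4.70123257]
```

View pics/s3.png

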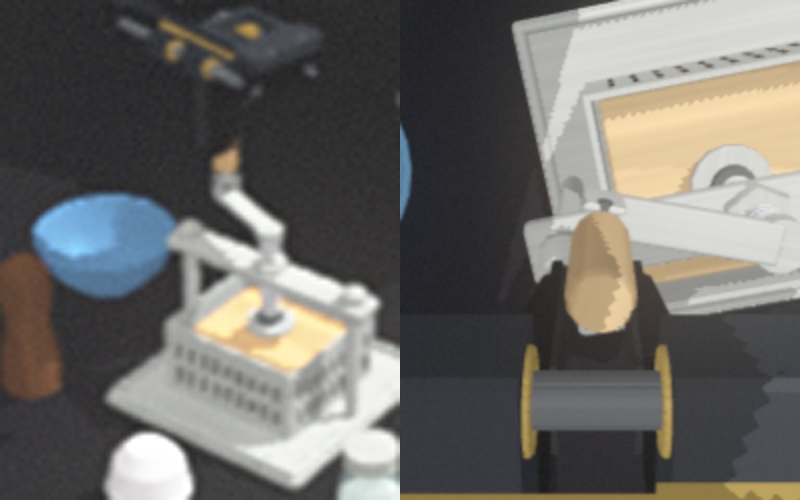

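The grip is upright at θ≈1.57, and the crank and grip look fine. My commanded circle is about 1.5 mm too wide on this side, so I correct inward (+z tool) and continue.

{"name": "send_rows", "arguments": {"targets": [[0.02, 0.68, 0.12, 0, 0, 0], [0.04, 1.35, 0.3, 0, 0, 0], [0.06, 2.02, 0.48, 0, 0, 0], [0.08, 2.65, 0.73, 0, 0, 0], [0.1, 3.25, 1.05, 0, 0, 0]]}}

```text
time: 10.2
ee_pos: [0.5022, -0.0625, 0.2135]
tcp_rot: [-0.92, 1.36, 0.914]
force: [23.3, 12.2, -6.1]
grip_width: 0.0164
```

```bash
python3 feel.py
```

```text
t 10.2 theta 2.08 r 0.061 z 0.2135 Ft,Fr,Fz -4.9 -25.8 -6.1 w 0.0164
```

```bash
python3 - <<'E'
from h import *
cp=optics.camera_params("wrist"); s=bot.state(); p,d=optics.grab_frame("wrist"); o=p[:,:,::-1].copy()
z=.158
for C,col in (([.5501,-.0247],(0,0,255)),([.5568,-.0273],(255,0,0))):
    q=proj(cp,[C+[z]])[0]; print(q); cv2.circle(o,tuple(int(round(x)) for x in q),2,col,-1)
    q=proj(cp,[C+[.01]])[0]
q=proj(cp,[[*s["ee_pos"][:2],.215]])[0]; cv2.circle(o,tuple(int(round(x)) for x in q),2,(0,255,0),-1)
cv2.imwrite("pics/s4.png",cv2.resize(o[100:300,200:440],(720,600),interpolation=cv2.INTER_CUBIC))
np.savez("w4.npz",p=p,d=d,K=cp["K"],E=cp["extrinsics"])
E
```

```text
[390.84625231 262.34798135]
[390.41400186 271.25445617]
```

View pics/s4.png

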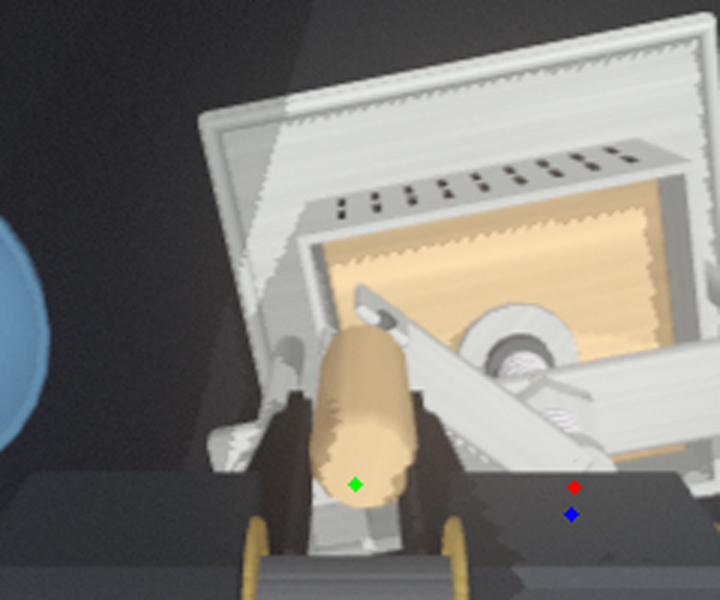

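```bash
python3 - <<'E'
from h import *
f=np.load("w4.npz"); cp={"K":f["K"],"extrinsics":f["E"]}; P=pts(cp,f["d"])
b=(P[...,2]>.150)&(P[...,2]<.1615)&(f["d"]>0)
v,u=np.nonzero(b); k=(u>290)&(v>180); print(k.sum())
Q=P[b][k]; print(Q.mean(0),Q[:,2].std())
c,(w,l),a=cv2.minAreaRect((Q[:,:2]*1000).astype(np.float32)); print(c,w,l,a)
box=cv2.boxPoints((c,(w,l),a)); print(box)
# grip axis: points by height
hs=cv2.cvtColor(f["p"],cv2.COLOR_RGB2HSV); g=(hs[...,1]>60)&(hs[...,0]>8)&(hs[...,0]<28)&(P[...,2]>.165)&(P[...,2]<.24)
for z in np.arange(.17,.24,.008):
    q=P[g&(abs(P[...,2]-z)<.004)]
    if len(q): print(round(z,3),len(q),q[:,:2].min(0).round(4),q[:,:2].max(0).round(4),q[:,:2].mean(0).round(4))
print(bot.state()["ee_pos"])
E
```

```text
1519
[ 0.5226294  -0.03714414  0.1573238 ] 0.0013813057148724104
(520.7174072265625, -40.47035598754883) 77.61741638183594 17.60799789428711 32.273841857910156
[[483.20337  -53.74907 ]
 [492.60547  -68.636734]
 [558.23145  -27.191643]
 [548.82935  -12.303978]]
0.178 10 [ 0.485  -0.0579] [ 0.489  -0.0501] [ 0.4863 -0.0538]
0.186 100 [ 0.4845 -0.0634] [ 0.4936 -0.0482] [ 0.4869 -0.0539]
0.194 115 [ 0.4843 -0.063 ] [ 0.4934 -0.0482] [ 0.4868 -0.0542]
0.202 142 [ 0.4842 -0.0633] [ 0.4953 -0.048 ] [ 0.4869 -0.0541]
0.21 169 [ 0.484  -0.0703] [ 0.5111 -0.0479] [ 0.4874 -0.0544]
0.218 191 [ 0.484  -0.0649] [ 0.5063 -0.0481] [ 0.487  -0.0546]
0.226 998 [ 0.4839 -0.066 ] [ 0.5019 -0.0482] [ 0.4913 -0.0567]
0.234 28 [ 0.4867 -0.0676] [ 0.4977 -0.0492] [ 0.4926 -0.056 ]
[ 0.50172544 -0.06175486  0.21352877]
```

The depth data shows three things:
- The grip is vertical at (0.493,-0.057).
- My hub estimate holds: the radius comes out at 65.6 mm.
- The grip has slid about 10 mm along the pads (tool y), which explains the side force.

I'll release, recentre on the grip and take a firmer hold.

{"name": "send_rows", "arguments": {"targets": [[0, 0, 0, 0, 0, 0], [0, 0, 0, 0, 0, 0], [0, 0.3, 0.15, 0, 0, 0], [0, 0.6, 0.3, 0, 0, 0], [0, 0.84, 0.38, 0, 0, 0]], "jaw": 0.4}}

```text
time: 10.67
ee_pos: [0.4921, -0.057, 0.2128]
tcp_rot: [-0.919, 1.369, 0.92]
force: [0.3, -1.2, -0.6]
grip_width: 0.0373
```

```bash
python3 feel.py; cat > where.py <<'E'
from h import *
cp=optics.camera_params("wrist"); s=bot.state(); p,d=optics.grab_frame("wrist"); P=pts(cp,d)
hs=cv2.cvtColor(p,cv2.COLOR_RGB2HSV); g=(hs[...,1]>60)&(hs[...,0]>8)&(hs[...,0]<28)&(P[...,2]>.165)&(P[...,2]<.24)
zt=np.percentile(P[g][:,2],97); q=P[g&(P[...,2]>zt-.003)]; c=(np.percentile(q[:,:2],1,axis=0)+np.percentile(q[:,:2],99,axis=0))/2
v=c-[.5501,-.0247]; T=R.from_rotvec(s["tcp_rot"])
print("grip top z",zt.round(4),"c",c.round(4),"r",np.linalg.norm(v).round(4),"theta",((-22.5-np.degrees(np.arctan2(v[1],v[0])))%360*np.pi/180).round(3),"grip rel tcp (tool mm)",(T.inv().apply([*(c-s["ee_pos"][:2]),0])*1000).round(1))
E
python3 where.py
```

```text
t 10.67 theta 2.239 r 0.0664 z 0.2128 Ft,Fr,Fz -1.2 0.3 -0.6 w 0.0373
grip top z 0.2296 c [ 0.4932 -0.0593] r 0.0666 theta 2.203 grip rel tcp (tool mm) [-0.  -1.9 -1.7]
```

{"name": "send_rows", "arguments": {"targets": [[0, -0.1, 0, 0, 0, 0], [0, -0.1, 0, 0, 0, 0], [0, -0.1, 0, 0, 0, 0], [0, -0.1, 0, 0, 0, 0], [0, -0.1, 0, 0, 0, 0]], "jaw": 0, "newtons": 45}}

```text
time: 11.13
ee_pos: [0.4937, -0.0579, 0.2131]
tcp_rot: [-0.919, 1.369, 0.919]
force: [-1.1, -1.7, 0.9]
grip_width: 0.0168
```

```bash
python3 feel.py; python3 where.py; python3 tab.py 2.22 8.52 14 6.5
```

```text
t 11.13 theta 2.215 r 0.0654 z 0.2131 Ft,Fr,Fz -0.8 1.8 0.9 w 0.0168
grip top z 0.2297 c [ 0.4941 -0.0581] r 0.0652 theta 2.211 grip rel tcp (tool mm) [-0.  -0.4  0. ]
2.22 [[0.02, 0.45, 0.37, 0, 0, 0], [0.03, 0.86, 0.79, 0, 0, 0], [0.05, 1.24, 1.24, 0, 0, 0], [0.07, 1.57, 1.72, 0, 0, 0], [0.09, 1.86, 2.22, 0, 0, 0]]
2.67 [[0.02, 0.24, 0.53, 0, 0, 0], [0.03, 0.44, 1.08, 0, 0, 0], [0.05, 0.58, 1.65, 0, 0, 0], [0.07, 0.67, 2.23, 0, 0, 0], [0.09, 0.71, 2.81, 0, 0, 0]]
3.12 [[0.02, -0.01, 0.58, 0, 0, 0], [0.03, -0.08, 1.17, 0, 0, 0], [0.05, -0.2, 1.74, 0, 0, 0], [0.07, -0.37, 2.3, 0, 0, 0], [0.09, -0.59, 2.84, 0, 0, 0]]
3.57 [[0.02, -0.27, 0.52, 0, 0, 0], [0.03, -0.58, 1.01, 0, 0, 0], [0.05, -0.93, 1.48, 0, 0, 0], [0.07, -1.33, 1.91, 0, 0, 0], [0.09, -1.76, 2.3, 0, 0, 0]]
4.02 [[0.02, -0.47, 0.35, 0, 0, 0], [0.03, -0.96, 0.66, 0, 0, 0], [0.05, -1.48, 0.93, 0, 0, 0], [0.07, -2.03, 1.14, 0, 0, 0], [0.09, -2.59, 1.31, 0, 0, 0]]
4.47 [[0.02, -0.57, 0.11, 0, 0, 0], [0.03, -1.15, 0.18, 0, 0, 0], [0.05, -1.74, 0.19, 0, 0, 0], [0.07, -2.32, 0.15, 0, 0, 0], [0.09, -2.9, 0.05, 0, 0, 0]]
4.92 [[0.0
[... 541 characters left out ...]
.05, 0.21, -1.74, 0, 0, 0], [0.07, 0.39, -2.3, 0, 0, 0], [0.09, 0.61, -2.84, 0, 0, 0]]
6.72 [[0.02, 0.27, -0.52, 0, 0, 0], [0.03, 0.59, -1.01, 0, 0, 0], [0.05, 0.95, -1.47, 0, 0, 0], [0.07, 1.35, -1.9, 0, 0, 0], [0.09, 1.78, -2.29, 0, 0, 0]]
7.17 [[0.02, 0.47, -0.35, 0, 0, 0], [0.03, 0.97, -0.65, 0, 0, 0], [0.05, 1.49, -0.91, 0, 0, 0], [0.07, 2.04, -1.12, 0, 0, 0], [0.09, 2.6, -1.28, 0, 0, 0]]
7.62 [[0.02, 0.57, -0.11, 0, 0, 0], [0.03, 1.16, -0.17, 0, 0, 0], [0.05, 1.74, -0.17, 0, 0, 0], [0.07, 2.32, -0.13, 0, 0, 0], [0.09, 2.9, -0.03, 0, 0, 0]]
8.07 [[0.02, 0.56, 0.15, 0, 0, 0], [0.03, 1.11, 0.35, 0, 0, 0], [0.05, 1.64, 0.6, 0, 0, 0], [0.07, 2.15, 0.9, 0, 0, 0], [0.09, 2.62, 1.24, 0, 0, 0]]
```

{"name": "send_rows", "arguments": {"targets": [[0.02, 0.45, 0.37, 0, 0, 0], [0.03, 0.86, 0.79, 0, 0, 0], [0.05, 1.24, 1.24, 0, 0, 0], [0.07, 1.57, 1.72, 0, 0, 0], [0.09, 1.86, 2.22, 0, 0, 0]]}}

```text
time: 11.6
ee_pos: [0.4839, -0.0297, 0.2122]
tcp_rot: [-0.919, 1.37, 0.92]
force: [-4.7, -2.2, 3.5]
grip_width: 0.017
```

```bash
python3 feel.py;python3 where.py
```

```text
t 11.6 theta 2.671 r 0.0664 z 0.2122 Ft,Fr,Fz -1.8 4.8 3.5 w 0.017
grip top z 0.2327 c [ 0.4819 -0.0214] r 0.0682 theta 2.797 grip rel tcp (tool mm) [0. 5. 7.]
```

{"name": "send_rows", "arguments": {"targets": [[0.02, 0.24, 0.53, 0, 0, 0], [0.03, 0.44, 1.08, 0, 0, 0], [0.05, 0.58, 1.65, 0, 0, 0], [0.07, 0.67, 2.23, 0, 0, 0], [0.09, 0.71, 2.81, 0, 0, 0]]}}

```text
time: 12.07
ee_pos: [0.4877, -0.0006, 0.2112]
tcp_rot: [-0.918, 1.37, 0.921]
force: [-6.9, 1.2, 5.8]
grip_width: 0.0171
```

```bash
python3 feel.py;python3 where.py
```

```text
t 12.07 theta 3.116 r 0.0669 z 0.2112 Ft,Fr,Fz -1.3 6.9 5.8 w 0.0171
grip top z 0.2356 c [0.4782 0.0041] r 0.0774 theta 3.13 grip rel tcp (tool mm) [ 0.  10.5  0.7]
```

```bash
python3 - <<'E'
from h import *
cp=optics.camera_params("wrist"); s=bot.state(); p,d=optics.grab_frame("wrist"); P=pts(cp,d)
hs=cv2.cvtColor(p,cv2.COLOR_RGB2HSV); g=(hs[...,1]>60)&(hs[...,0]>8)&(hs[...,0]<28)&(P[...,2]>.165)&(P[...,2]<.25)
n,lab,st,ce=cv2.connectedComponentsWithStats(g.astype(np.uint8)); print(st[1:][st[1:,4]>20])
k=1+np.argmax(st[1:,4]); 
for z in np.arange(.17,.245,.006):
    q=P[(lab==k)&(abs(P[...,2]-z)<.003)]
    if len(q): print(round(z,3),len(q),q[:,:2].min(0).round(4),q[:,:2].max(0).round(4))
b=(P[...,2]>.150)&(P[...,2]<.1605)&(d>0); n,lab,st,ce=cv2.connectedComponentsWithStats(b.astype(np.uint8)); print(st[1:][st[1:,4]>100])
Q=P[lab==1+np.argmax(st[1:,4])]; print(cv2.minAreaRect((Q[:,:2]*1000).astype(np.float32)),Q[:,2].mean()); print(s["ee_pos"])
cv2.imwrite("pics/s5.png",cv2.resize(p[80:320,200:440,::-1],(600,600),interpolation=cv2.INTER_CUBIC))
E
```

```text
[[ 299  226   38   59 1776]
 [ 280  230   20   47  351]
 [ 333  230   23   46  340]]
0.17 9 [ 0.4823 -0.0093] [ 0.4866 -0.0068]
0.176 5 [0.4818 0.0034] [0.4891 0.0078]
0.182 80 [ 0.48   -0.0085] [0.4885 0.008 ]
0.188 106 [ 0.4803 -0.0082] [0.4893 0.0081]
0.194 121 [ 0.4802 -0.0076] [0.4893 0.0081]
0.2 123 [ 0.4804 -0.0072] [0.4899 0.0079]
0.206 147 [ 0.4791 -0.0077] [0.4914 0.0088]
0.212 156 [ 0.4805 -0.0074] [0.49   0.0081]
0.218 180 [ 0.4788 -0.0076] [0.4981 0.0109]
0.224 528 [ 0.4807 -0.0095] [0.4962 0.0118]
0.23 318 [ 0.4823 -0.0083] [0.495  0.0099]
0.236 3 [ 0.4811 -0.0063] [0.4872 0.0107]
[]
((556.8822631835938, -26.83086395263672), (12.9437837600708, 3.1884701251983643), 66.81753540039062) 0.1552501514926636
[4.87932258e-01 1.11180456e-04 2.11218290e-01]
```

View pics/s5.png

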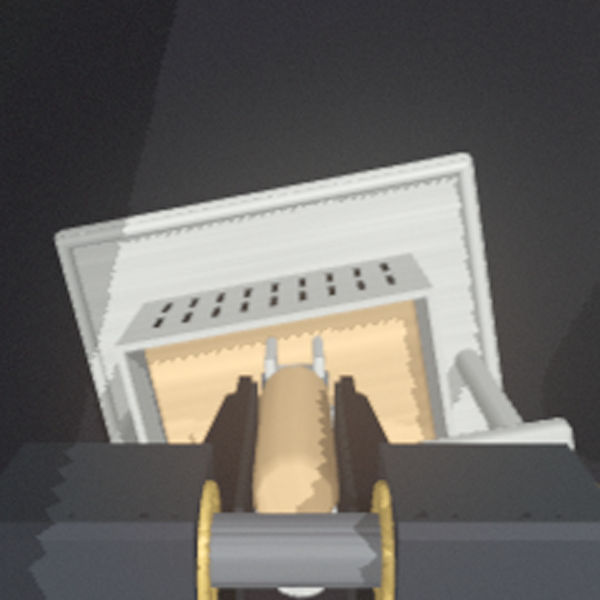

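The wrist view shows the grip vertical and well centred between the pads; slices put it at (0.489,0.000) against the TCP at (0.488,0.000). I continue winding.

{"name": "send_rows", "arguments": {"targets": [[0.02, -0.03, 0.58, 0, 0, 0], [0.03, -0.06, 1.17, 0, 0, 0], [0.05, -0.18, 1.74, 0, 0, 0], [0.07, -0.35, 2.3, 0, 0, 0], [0.09, -0.55, 2.86, 0, 0, 0]]}}

```text
time: 12.58
ee_pos: [0.5039, 0.0241, 0.2104]
tcp_rot: [-0.917, 1.369, 0.921]
force: [-4.2, 4.0, 3.7]
grip_width: 0.0167
```

```bash
python3 feel.py
```

```text
t 12.58 theta 3.56 r 0.0672 z 0.2104 Ft,Fr,Fz -0.3 5.7 3.7 w 0.0167
```

{"name": "send_rows", "arguments": {"targets": [[0.02, -0.27, 0.52, 0, 0, 0], [0.03, -0.58, 1.01, 0, 0, 0], [0.05, -0.93, 1.48, 0, 0, 0], [0.07, -1.33, 1.91, 0, 0, 0], [0.09, -1.76, 2.3, 0, 0, 0]]}}

```text
time: 13.0
ee_pos: [0.5295, 0.0391, 0.2095]
tcp_rot: [-0.917, 1.368, 0.921]
force: [-2.8, 5.5, 2.2]
grip_width: 0.017
```

```bash
python3 feel.py
```

```text
t 13.0 theta 4.005 r 0.067 z 0.2095 Ft,Fr,Fz -1.0 6.1 2.2 w 0.017
```

{"name": "send_rows", "arguments": {"targets": [[0.02, -0.47, 0.35, 0, 0, 0], [0.03, -0.96, 0.66, 0, 0, 0], [0.05, -1.48, 0.93, 0, 0, 0], [0.07, -2.03, 1.14, 0, 0, 0], [0.09, -2.59, 1.31, 0, 0, 0]]}}

```text
time: 13.42
ee_pos: [0.559, 0.0412, 0.2087]
tcp_rot: [-0.918, 1.367, 0.92]
force: [-0.9, 4.4, 2.2]
grip_width: 0.017
```

```bash
python3 feel.py
```

```text
t 13.42 theta 4.453 r 0.0665 z 0.2087 Ft,Fr,Fz -1.5 4.3 2.2 w 0.017
```

{"name": "send_rows", "arguments": {"targets": [[0.02, -0.57, 0.11, 0, 0, 0], [0.03, -1.15, 0.18, 0, 0, 0], [0.05, -1.74, 0.19, 0, 0, 0], [0.07, -2.32, 0.15, 0, 0, 0], [0.09, -2.9, 0.05, 0, 0, 0]]}}

```text
time: 13.83
ee_pos: [0.5866, 0.0293, 0.2078]
tcp_rot: [-0.919, 1.368, 0.919]
force: [0.5, 3.8, 1.5]
grip_width: 0.0167
```

```bash
python3 feel.py
```

```text
t 13.83 theta 4.912 r 0.0652 z 0.2078 Ft,Fr,Fz -1.7 3.4 1.5 w 0.0167
```

{"name": "send_rows", "arguments": {"targets": [[0.02, -0.57, -0.15, 0, 0, 0], [0.03, -1.12, -0.34, 0, 0, 0], [0.05, -1.65, -0.59, 0, 0, 0], [0.07, -2.15, -0.88, 0, 0, 0], [0.09, -2.63, -1.22, 0, 0, 0]]}}

```text
time: 14.25
ee_pos: [0.6057, 0.0075, 0.2068]
tcp_rot: [-0.919, 1.369, 0.919]
force: [-2.3, -0.4, 3.9]
grip_width: 0.0167
```

```bash
python3 feel.py
```

```text
t 14.25 theta 5.364 r 0.0643 z 0.2068 Ft,Fr,Fz -0.8 -2.2 3.9 w 0.0167
```

{"name": "send_rows", "arguments": {"targets": [[0.02, -0.45, -0.38, 0, 0, 0], [0.03, -0.86, -0.79, 0, 0, 0], [0.05, -1.23, -1.25, 0, 0, 0], [0.07, -1.56, -1.73, 0, 0, 0], [0.09, -1.84, -2.24, 0, 0, 0]]}}

```text
time: 14.67
ee_pos: [0.6135, -0.02, 0.2058]
tcp_rot: [-0.918, 1.37, 0.92]
force: [-7.4, 1.4, 6.1]
grip_width: 0.017
```

```bash
python3 feel.py
```

```text
t 14.67 theta 5.815 r 0.0636 z 0.2058 Ft,Fr,Fz -1.9 -7.3 6.1 w 0.017
```

{"name": "send_rows", "arguments": {"targets": [[0.02, -0.2, -0.54, 0, 0, 0], [0.03, -0.35, -1.11, 0, 0, 0], [0.05, -0.46, -1.69, 0, 0, 0], [0.07, -0.54, -2.27, 0, 0, 0], [0.09, -0.57, -2.86, 0, 0, 0]]}}

```text
time: 15.08
ee_pos: [0.6082, -0.0483, 0.205]
tcp_rot: [-0.918, 1.369, 0.92]
force: [-4.6, 3.4, 5.2]
grip_width: 0.017
```

```bash
python3 feel.py
```

```text
t 15.08 theta 6.274 r 0.0627 z 0.205 Ft,Fr,Fz -1.4 -5.5 5.2 w 0.017
```

{"name": "send_rows", "arguments": {"targets": [[0.02, 0.02, -0.58, 0, 0, 0], [0.03, 0.09, -1.16, 0, 0, 0], [0.05, 0.21, -1.74, 0, 0, 0], [0.07, 0.39, -2.3, 0, 0, 0], [0.09, 0.61, -2.84, 0, 0, 0]]}}

```text
time: 15.5
ee_pos: [0.5916, -0.0717, 0.2041]
tcp_rot: [-0.917, 1.368, 0.921]
force: [-4.5, 7.1, 4.6]
grip_width: 0.017
```

```bash
python3 feel.py; python3 - <<'E'
from h import *
p,d=optics.grab_frame("scene"); cv2.imwrite("pics/s6.png",cv2.resize(p[140:240,250:370,::-1],(720,600),interpolation=cv2.INTER_CUBIC))
E
```

```text
t 15.5 theta 0.453 r 0.0627 z 0.2041 Ft,Fr,Fz -1.3 -8.3 4.6 w 0.017
```

View pics/s6.png

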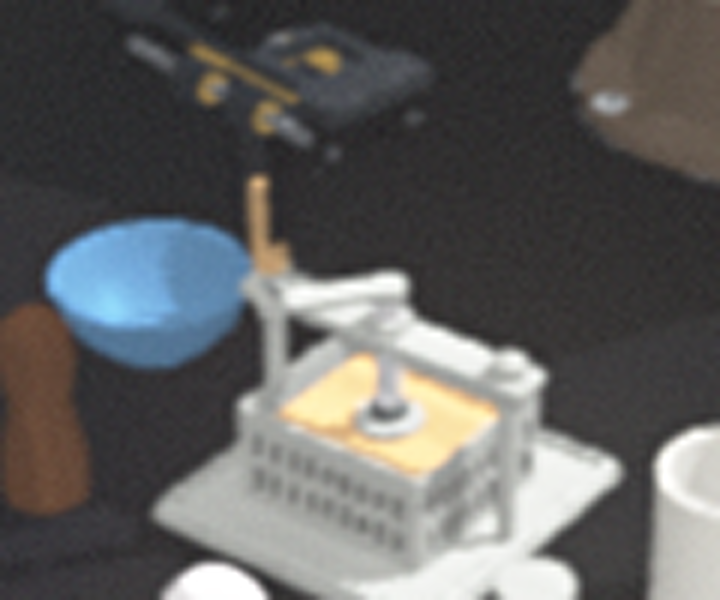

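The scene view shows the grip still upright and the foot very near the board. Drag is still the free 1.3 N. I go on, one call at a time.

{"name": "send_rows", "arguments": {"targets": [[0.02, 0.31, -0.5, 0, 0, 0], [0.03, 0.65, -0.98, 0, 0, 0], [0.05, 1.02, -1.43, 0, 0, 0], [0.07, 1.42, -1.86, 0, 0, 0], [0.09, 1.85, -2.25, 0, 0, 0]]}}

```text
time: 15.97
ee_pos: [0.5669, -0.0854, 0.2035]
tcp_rot: [-0.918, 1.366, 0.919]
force: [-0.2, 8.9, 6.0]
grip_width: 0.0167
```

```bash
python3 feel.py
```

```text
t 15.97 theta 0.907 r 0.0629 z 0.2035 Ft,Fr,Fz -2.2 -8.7 6.0 w 0.0167
```

{"name": "send_rows", "arguments": {"targets": [[0.02, 0.49, -0.33, 0, 0, 0], [0.03, 1.0, -0.61, 0, 0, 0], [0.05, 1.52, -0.87, 0, 0, 0], [0.07, 2.07, -1.08, 0, 0, 0], [0.09, 2.63, -1.24, 0, 0, 0]]}}

```text
time: 16.38
ee_pos: [0.5391, -0.0874, 0.203]
tcp_rot: [-0.92, 1.364, 0.916]
force: [7.2, 5.3, 4.4]
grip_width: 0.017
```

```bash
python3 feel.py
```

```text
t 16.38 theta 1.35 r 0.0637 z 0.203 Ft,Fr,Fz -6.2 -6.5 4.4 w 0.017
```

Drag has risen to 6.2 N, so the foot has met the board. I take smaller steps from here.

```bash
python3 tab.py 7.60 8.50 3 6.45
```

```text
7.6 [[0.01, 0.38, -0.09, 0, 0, 0], [0.02, 0.76, -0.15, 0, 0, 0], [0.03, 1.14, -0.19, 0, 0, 0], [0.05, 1.53, -0.21, 0, 0, 0], [0.06, 1.92, -0.2, 0, 0, 0]]
7.9 [[0.01, 0.39, 0.03, 0, 0, 0], [0.02, 0.77, 0.08, 0, 0, 0], [0.03, 1.15, 0.16, 0, 0, 0], [0.05, 1.52, 0.26, 0, 0, 0], [0.06, 1.89, 0.38, 0, 0, 0]]
8.2 [[0.01, 0.36, 0.14, 0, 0, 0], [0.02, 0.71, 0.31, 0, 0, 0], [0.03, 1.05, 0.49, 0, 0, 0], [0.05, 1.38, 0.69, 0, 0, 0], [0.06, 1.7, 0.92, 0, 0, 0]]
```

{"name": "send_rows", "arguments": {"targets": [[0.01, 0.38, -0.07, 0, 0, 0], [0.03, 0.77, -0.11, 0, 0, 0], [0.04, 1.15, -0.11, 0, 0, 0], [0.05, 1.54, -0.1, 0, 0, 0], [0.06, 1.92, -0.08, 0, 0, 0]], "newtons": 55}}

```text
time: 16.8
ee_pos: [0.5217, -0.082, 0.2026]
tcp_rot: [-0.923, 1.364, 0.914]
force: [7.2, -3.3, 3.1]
grip_width: 0.0167
```

```bash
python3 feel.py; python3 where.py
```

```text
t 16.8 theta 1.636 r 0.064 z 0.2026 Ft,Fr,Fz -8.0 -0.2 3.1 w 0.0167
grip top z 0.2191 c [ 0.5225 -0.0827] r 0.0642 theta 1.623 grip rel tcp (tool mm) [ 0.  -0.9 -0.3]
```

{"name": "send_rows", "arguments": {"targets": [[0.01, 0.32, 0.02, 0, 0, 0], [0.02, 0.64, 0.06, 0, 0, 0], [0.03, 0.96, 0.12, 0, 0, 0], [0.04, 1.28, 0.2, 0, 0, 0], [0.05, 1.6, 0.29, 0, 0, 0]]}}

```text
time: 17.27
ee_pos: [0.5082, -0.0739, 0.2023]
tcp_rot: [-0.924, 1.364, 0.913]
force: [6.5, -8.2, 4.9]
grip_width: 0.0167
```

```bash
python3 feel.py; python3 where.py
```

```text
t 17.27 theta 1.882 r 0.0647 z 0.2023 Ft,Fr,Fz -10.3 2.0 4.9 w 0.0167
grip top z 0.2186 c [ 0.5089 -0.0751] r 0.0651 theta 1.863 grip rel tcp (tool mm) [ 0.  -1.1 -0.8]
```

{"name": "send_rows", "arguments": {"targets": [[0, 0, 0, 0, 0, 0], [0, 0, 0, 0, 0, 0], [0, 0, 0, 0, 0, 0], [0, 0, 0, 0, 0, 0], [0, 0, 0, 0, 0, 0]]}}

```text
time: 17.73
ee_pos: [0.5079, -0.0738, 0.2022]
tcp_rot: [-0.923, 1.365, 0.914]
force: [5.1, -5.8, 6.0]
grip_width: 0.0169
```

```bash
python3 feel.py
```

```text
t 17.73 theta 1.887 r 0.0647 z 0.2022 Ft,Fr,Fz -7.6 1.1 6.0 w 0.0169
```

Drag is 10.3 N while turning and 7.6 N halted, about 6 N over free. That is in the middle of the firm band. I release and turn the jaws across the arm so I can fold.

{"name": "send_rows", "arguments": {"targets": [[0, 0, 0, 0, 0, 0], [0, 0, 0, 0, 0, 0], [0, 0, 0, 0, 0, 0], [0, 0, 0, 0, 0, 0], [0, 0, 0, 0, 0, 0]], "jaw": 0.65}}

```text
time: 18.15
ee_pos: [0.5057, -0.0721, 0.201]
tcp_rot: [-0.919, 1.368, 0.92]
force: [0.0, 0.4, -0.3]
grip_width: 0.0451
```

```bash
python3 feel.py; python3 where.py; python3 where.py; cat > arm.py <<'E'
from h import *
cp=optics.camera_params("wrist"); p,d=optics.grab_frame("wrist"); P=pts(cp,d)
b=(P[...,2]>.138)&(P[...,2]<.152)&(d>0); n,lab,st,ce=cv2.connectedComponentsWithStats(b.astype(np.uint8))
k=1+np.argmax(st[1:,4]); Q=P[lab==k]; print(st[k],cv2.minAreaRect((Q[:,:2]*1000).astype(np.float32)),Q[:,2].mean())
E
python3 arm.py
```

```text
t 18.15 theta 1.929 r 0.0649 z 0.201 Ft,Fr,Fz 0.3 -0.3 -0.3 w 0.0451
grip top z 0.2184 c [ 0.5078 -0.0747] r 0.0655 theta 1.88 grip rel tcp (tool mm) [-0.  -2.9 -1.6]
grip top z 0.2183 c [ 0.5079 -0.0746] r 0.0653 theta 1.879 grip rel tcp (tool mm) [-0.  -2.9 -1.5]
[308 219  57  36 942] ((519.8335571289062, -63.99587631225586), (43.88546371459961, 16.38808822631836), 53.34181594848633) 0.14652773532109828
```

{"name": "send_rows", "arguments": {"targets": [[0, -0.15, -0.08, 0, 0, 0], [0, -0.29, -0.15, 0, 0, 0], [0, -0.29, -0.15, 7, 0, 0], [0, -0.29, -0.15, 14, 0, 0], [0, -0.29, -0.15, 21, 0, 0]]}}

```text
time: 18.72
ee_pos: [0.5081, -0.0748, 0.2012]
tcp_rot: [-0.634, 1.476, 0.634]
force: [0.5, -0.4, -0.1]
grip_width: 0.0621
```

{"name": "send_rows", "arguments": {"targets": [[0, 0, 0, 7, 0, 0], [0, 0, 0, 14, 0, 0], [0, 0, 0, 21, 0, 0], [0, 0, 0, 28, 0, 0], [0, 0, 0, 35, 0, 0]]}}

```text
time: 19.13
ee_pos: [0.5081, -0.0748, 0.2012]
tcp_rot: [-0.157, 1.565, 0.157]
force: [0.0, 0.5, -0.3]
grip_width: 0.0619
```

{"name": "send_rows", "arguments": {"targets": [[0, 0, 0, 7, 0, 0], [0, 0, 0, 14, 0, 0], [0, 0, 0, 21, 0, 0], [0, 0, 0, 28, 0, 0], [0, 0, 0, 35, 0, 0]]}}

```text
time: 19.55
ee_pos: [0.5081, -0.0748, 0.2012]
tcp_rot: [0.322, 1.547, -0.323]
force: [0.3, 0.5, 0.6]
grip_width: 0.0619
```

{"name": "send_rows", "arguments": {"targets": [[0, 0, 0, 5, 0, 0], [0, 0, 0, 10, 0, 0], [0, 0, 0, 15.5, 0, 0], [0, 0, 0, 15.5, 0, 0], [0, 0, 0, 15.5, 0, 0]]}}

```text
time: 19.97
ee_pos: [0.5081, -0.0747, 0.2012]
tcp_rot: [0.526, 1.506, -0.527]
force: [0.1, 0.4, -0.1]
grip_width: 0.062
```

```bash
python3 feel.py; python3 where.py; python3 arm.py; python3 - <<'E'
from h import *
print(R.from_rotvec(bot.state()["tcp_rot"]).as_matrix().round(3))
p,d=optics.grab_frame("wrist"); cv2.imwrite("pics/s7.png",p[:,:,::-1])
E
```

```text
t 19.97 theta 1.875 r 0.0653 z 0.2012 Ft,Fr,Fz 0.2 -0.4 -0.1 w 0.062
grip top z 0.2189 c [ 0.5121 -0.0746] r 0.0627 theta 1.829 grip rel tcp (tool mm) [0.  2.6 3.1]
[ 304  111   31  110 2627] ((532.9152221679688, -44.70745849609375), (73.88642120361328, 19.4295711517334), 51.953155517578125) 0.1467780390495939
[[-0.     0.623  0.782]
 [-0.     0.782 -0.623]
 [-1.    -0.     0.   ]]
```

View pics/s7.png

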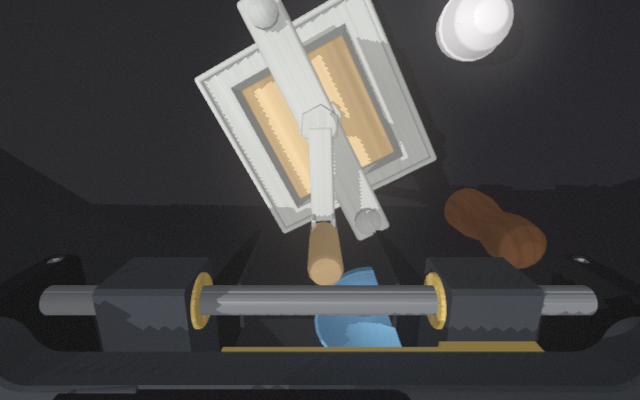

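The wrist view shows the arm running up the image (318,120 to 323,215) with the grip upright at (325,270). The grip is about 1 to 3 mm right of the jaws' middle, so I shift a little and close gently.

{"name": "send_rows", "arguments": {"targets": [[0, 0.1, 0.15, 0, 0, 0], [0, 0.1, 0.15, 0, 0, 0], [0, 0.1, 0.15, 0, 0, 0], [0, 0.1, 0.15, 0, 0, 0], [0, 0.1, 0.15, 0, 0, 0]], "jaw": 0, "newtons": 8}}

```text
time: 20.53
ee_pos: [0.5098, -0.0748, 0.2012]
tcp_rot: [0.528, 1.505, -0.529]
force: [0.1, 0.8, 0.1]
grip_width: 0.0336
```

{"name": "send_rows", "arguments": {"targets": [[0, 0, 0, 0, 0, 0], [0, 0, 0, 0, 0, 0], [0, 0, 0, 0, 0, 0], [0, 0, 0, 0, 0, 0], [0, 0, 0, 0, 0, 0]]}}

```text
time: 20.95
ee_pos: [0.5105, -0.0753, 0.2014]
tcp_rot: [0.528, 1.503, -0.529]
force: [3.5, -4.3, -1.7]
grip_width: 0.0175
```

```bash
python3 feel.py; python3 - <<'E'
import numpy as np
r=4.4
for a in range(0,91,10):
    t=np.radians(a); print(a,np.round([r*(1-np.cos(t)),r*np.sin(t)],2))
E
```

```text
t 20.95 theta 1.84 r 0.0643 z 0.2014 Ft,Fr,Fz -5.4 1.3 -1.7 w 0.0175
0 [0. 0.]
10 [0.07 0.76]
20 [0.27 1.5 ]
30 [0.59 2.2 ]
40 [1.03 2.83]
50 [1.57 3.37]
60 [2.2  3.81]
70 [2.9  4.13]
80 [3.64 4.33]
90 [4.4 4.4]
```

{"name": "send_rows", "arguments": {"targets": [[0.02, 0.38, 0.03, 0, 0, 0], [0.07, 0.76, 0.05, 0, 0, 0], [0.17, 1.13, 0.05, 0, 0, 0], [0.27, 1.5, 0.05, 0, 0, 0], [0.43, 1.85, 0.05, 0, 0, 0]]}}

```text
time: 21.37
ee_pos: [0.5223, -0.0606, 0.1972]
tcp_rot: [0.528, 1.504, -0.529]
force: [2.0, -3.0, 4.5]
grip_width: 0.0176
```

```bash
python3 feel.py
```

```text
t 21.37 theta 1.835 r 0.0454 z 0.1972 Ft,Fr,Fz -3.5 1.1 4.5 w 0.0176
```

{"name": "send_rows", "arguments": {"targets": [[0.16, 0.35, 0, 0, 0, 0], [0.36, 0.67, 0, 0, 0, 0], [0.6, 0.98, 0, 0, 0, 0], [0.86, 1.25, 0, 0, 0, 0], [1.14, 1.52, 0, 0, 0, 0]]}}

```text
time: 21.78
ee_pos: [0.5318, -0.0482, 0.1856]
tcp_rot: [0.529, 1.505, -0.528]
force: [2.2, 0.5, 4.3]
grip_width: 0.0176
```

```bash
python3 feel.py
```

```text
t 21.78 theta 1.839 r 0.0298 z 0.1856 Ft,Fr,Fz -1.4 -1.7 4.3 w 0.0176
```

{"name": "send_rows", "arguments": {"targets": [[0.3, 0.23, 0, 0, 0, 0], [0.63, 0.44, 0, 0, 0, 0], [0.97, 0.6, 0, 0, 0, 0], [1.33, 0.76, 0, 0, 0, 0], [1.7, 0.87, 0, 0, 0, 0]]}}

```text
time: 22.2
ee_pos: [0.5373, -0.041, 0.1685]
tcp_rot: [0.53, 1.505, -0.527]
force: [4.3, 3.2, 4.9]
grip_width: 0.0175
```

```bash
python3 feel.py
```

```text
t 22.2 theta 1.844 r 0.0207 z 0.1685 Ft,Fr,Fz -1.4 -5.1 4.9 w 0.0175
```

{"name": "send_rows", "arguments": {"targets": [[0.2, 0.05, 0, 0, 0, 0], [0.4, 0.1, 0, 0, 0, 0], [0.6, 0.13, 0, 0, 0, 0], [0.75, 0.14, 0, 0, 0, 0], [0.75, 0.14, 0, 0, 0, 0]]}}

```text
time: 22.62
ee_pos: [0.5381, -0.0398, 0.1607]
tcp_rot: [0.53, 1.505, -0.527]
force: [4.8, 3.9, 1.9]
grip_width: 0.0176
```

```bash
python3 feel.py
```

```text
t 22.62 theta 1.849 r 0.0193 z 0.1607 Ft,Fr,Fz -1.3 -6.0 1.9 w 0.0176
```

{"name": "send_rows", "arguments": {"targets": [[0, 0, 0, 0, 0, 0], [0, 0, 0, 0, 0, 0], [0, 0, 0, 0, 0, 0], [0, 0, 0, 0, 0, 0], [0, 0, 0, 0, 0, 0]], "jaw": 0.55}}

```text
time: 23.03
ee_pos: [0.5373, -0.0409, 0.1608]
tcp_rot: [0.529, 1.506, -0.529]
force: [-0.4, -0.7, -0.5]
grip_width: 0.0456
```

{"name": "send_rows", "arguments": {"targets": [[-1, 0, 0, 0, 0, 0], [-3, 0, 0, 0, 0, 0], [-5.5, 0, 0, 0, 0, 0], [-8, 0, 0, 0, 0, 0], [-10, 0, 0, 0, 0, 0]]}}

```text
time: 23.45
ee_pos: [0.5376, -0.041, 0.2636]
tcp_rot: [0.529, 1.504, -0.528]
force: [0.3, 0.1, 1.2]
grip_width: 0.0525
```

```bash
python3 - <<'E'
from h import *
s=bot.state(); print(s["ee_pos"],s["force"])
cp=optics.camera_params("wrist"); p,d=optics.grab_frame("wrist"); P=pts(cp,d)
hs=cv2.cvtColor(p,cv2.COLOR_RGB2HSV); g=(hs[...,1]>60)&(hs[...,0]>8)&(hs[...,0]<28)&(P[...,2]>.14)&(P[...,2]<.23)
n,lab,st,ce=cv2.connectedComponentsWithStats(g.astype(np.uint8)); k=1+np.argmax(st[1:,4]); Q=P[lab==k]; print(st[k])
e=np.array([-.629,-.777]); a=Q[:,:2]@e; b=Q[:,:2]@[.777,-.629]
for lo in np.arange(a.min(),a.max(),.006):
    m=(a>=lo)&(a<lo+.006); print(round(lo-a.min(),3),np.percentile(Q[m,2],90).round(4),((b[m].min()+b[m].max())/2).round(4))
print(cv2.minAreaRect((Q[:,:2]*1000).astype(np.float32)))
o=cv2.resize(p[60:360,160:480,::-1],(400,375)); t,_=optics.grab_frame("scene"); cv2.imwrite("pics/s8.png",np.hstack([o,cv2.resize(t[140:252,250:370,::-1],(400,375),interpolation=cv2.INTER_CUBIC)]))
E
```

```text
[ 0.53760175 -0.04097396  0.26358348] [0.31966941 0.0748597  1.17163284]
[ 306  188   23   60 1197]
0.0 0.1806 0.4422
0.006 0.1812 0.4422
0.012 0.1792 0.4427
0.018 0.1779 0.4431
0.024 0.1763 0.4431
0.03 0.1747 0.4436
0.036 0.1729 0.444
0.042 0.1715 0.444
0.048 0.1701 0.444
0.054 0.1595 0.4489
((530.11572265625, -50.05520248413086), (55.76782989501953, 17.801677703857422), 54.43352127075195)
```

View pics/s8.png

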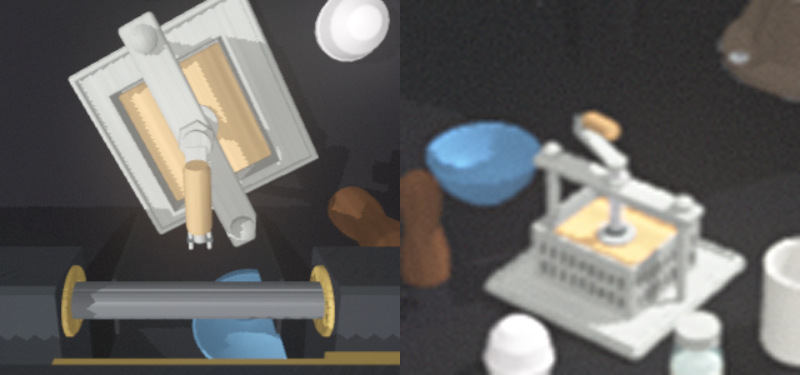

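Both views show the grip folded in over the arm but not fully: its top slopes about 0.26 rad (0.181 down to 0.170 m). I press it down with the closed fingertips.

{"name": "send_rows", "arguments": {"targets": [[0, 0.5, -0.1, 0, 0, 0], [0, 0.5, -0.1, 0, 0, 0], [1, 0.5, -0.1, 0, 0, 0], [3, 0.5, -0.1, 0, 0, 0], [4.5, 0.5, -0.1, 0, 0, 0]], "jaw": 0}}

```text
time: 23.97
ee_pos: [0.5393, -0.0362, 0.2136]
tcp_rot: [0.528, 1.507, -0.529]
force: [0.1, 0.4, -0.4]
grip_width: 0.0243
```

{"name": "send_rows", "arguments": {"targets": [[0.8, 0, 0, 0, 0, 0], [1.6, 0, 0, 0, 0, 0], [2.1, 0, 0, 0, 0, 0], [2.6, 0, 0, 0, 0, 0], [3.0, 0, 0, 0, 0, 0]]}}

```text
time: 24.38
ee_pos: [0.5402, -0.0363, 0.1859]
tcp_rot: [0.529, 1.505, -0.528]
force: [0.9, 1.1, 1.6]
grip_width: 0.0006
```

{"name": "send_rows", "arguments": {"targets": [[0.1, 0, 0, 0, 0, 0], [0.2, 0, 0, 0, 0, 0], [0.3, 0, 0, 0, 0, 0], [0.4, 0, 0, 0, 0, 0], [0.4, 0, 0, 0, 0, 0]]}}

```text
time: 24.8
ee_pos: [0.54, -0.0364, 0.1821]
tcp_rot: [0.529, 1.505, -0.529]
force: [0.8, 1.0, 1.3]
grip_width: 0.0003
```

```bash
python3 feel.py
```

```text
t 24.8 theta 1.888 r 0.0155 z 0.1821 Ft,Fr,Fz 0.1 -1.3 1.3 w 0.0003
```

{"name": "send_rows", "arguments": {"targets": [[0.05, 0, 0, 0, 0, 0], [0.1, 0, 0, 0, 0, 0], [0.15, 0, 0, 0, 0, 0], [0.15, 0, 0, 0, 0, 0], [0.15, 0, 0, 0, 0, 0]]}}

```text
time: 25.22
ee_pos: [0.54, -0.0364, 0.1806]
tcp_rot: [0.529, 1.505, -0.529]
force: [-0.1, 0.9, 3.0]
grip_width: 0.0007
```

```bash
python3 feel.py
```

```text
t 25.22 theta 1.888 r 0.0155 z 0.1806 Ft,Fr,Fz 0.7 -0.6 3.0 w 0.0007
```

Fz is rising, so the grip is close to flat. I lift away and check.

{"name": "send_rows", "arguments": {"targets": [[-1, 0, 0, 0, 0, 0], [-3, 0, 0, 0, 0, 0], [-5.5, 0, 0, 0, 0, 0], [-8, 0, 0, 0, 0, 0], [-10, 0, 0, 0, 0, 0]]}}

```text
time: 25.63
ee_pos: [0.5397, -0.0365, 0.2828]
tcp_rot: [0.528, 1.505, -0.529]
force: [0.1, -0.7, 0.3]
grip_width: -0.0
```

```bash
python3 - <<'E'
from h import *
s=bot.state(); print(s["ee_pos"],s["force"])
cp=optics.camera_params("wrist"); p,d=optics.grab_frame("wrist"); P=pts(cp,d)
hs=cv2.cvtColor(p,cv2.COLOR_RGB2HSV); g=(hs[...,1]>60)&(hs[...,0]>8)&(hs[...,0]<28)&(P[...,2]>.14)&(P[...,2]<.23)
n,lab,st,ce=cv2.connectedComponentsWithStats(g.astype(np.uint8)); k=1+np.argmax(st[1:,4]); Q=P[lab==k]; print(st[k])
e=np.array([-.629,-.777]); a=Q[:,:2]@e
for lo in np.arange(a.min(),a.max(),.008):
    m=(a>=lo)&(a<lo+.008); print(round(lo-a.min(),3),np.percentile(Q[m,2],90).round(4))
print(cv2.minAreaRect((Q[:,:2]*1000).astype(np.float32)))
P0=pts(optics.camera_params("top"),np.load("top0.npz")["d"]); t,dd=optics.grab_frame("top"); P1=pts(optics.camera_params("top"),dd)
for l in ["mug","spice_jar","salt_mill","bowl","egg_timer","tea_tin","spoon"]:
    r=spotter.masks_of(l,"top")
    if r: print(l,np.median(P1[r[0]["mask"]],0).round(3))
E
```

```text
[ 0.53974289 -0.03647827  0.28282742] [ 0.08713858 -0.72892169  0.31205244]
[308 184  22  53 901]
0.0 0.1667
0.008 0.1673
0.016 0.1672
0.024 0.1671
0.032 0.1673
0.04 0.1667
0.048 0.1589
((532.1729736328125, -46.84610366821289), (49.584842681884766, 17.84092140197754), 53.69009017944336)
mug [0.559 0.187 0.021]
spice_jar [0.684 0.122 0.09 ]
salt_mill [ 0.494 -0.477  0.123]
bowl [ 0.461 -0.231  0.021]
tea_tin [ 0.494 -0.478  0.123]
spoon [0.435 0.543 0.027]
```

```bash
python3 -c "
from h import *
print(bot.job_done())"
```

```text
the job is handed in; nothing more can be done
None
```

The press is tightened and the grip folded flat again, and I handed the job in at about 26 s of the 72 s allowed. No verdict was reported.

- **Swing up:** I swung the grip up against its stop before turning the crank, and felt about 4 N at the stop.
- **Winding:** I turned the crank about 8.1 rad clockwise. After about 2 rad the grip slid along the pads, with up to about 26 N of side force. I let go, recentred and took a firmer hold.
- **Tightness:** Free drag was about 1.4 N. Contact began near 7.1 rad. Drag reached 10.3 N while turning and 7.6 N when halted, about 6 N over free. Both are in the firm range, about 1 rad past touch, but the force under the foot itself was not measured.
- **Folding:** The first fold left the grip sloping 0.26 rad, which is too much. I pressed it down with closed fingertips; depth readings then showed its top level at 0.167 m.
- **Last checks:** The arm is clear, about 0.1 m above the press, with no force on the tool. The crank direction read from the images was the same before and after folding, to within about 2.5°.
- **Other things on the worktop:** The mug, spice jar, bowl, tea tin and spoon were within about 2 mm of where they started. In that last check the salt mill was mistaken for the tea tin and the egg timer was not found, so neither is confirmed. The fingertips stayed above 0.14 m throughout, higher than both.

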